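Check a bucket-lifting fork in the bench caliper and hang it on its rail

TASK

Take the flat metal lifting fork off the upturned tray and lay it flat on the caliper's sloping bed between the open jaws, stem up the slope and both leg tips down against the ledge, and let go of it. Gently slide the moving jaw shut until both jaws press on the fork's legs, hold it pressed for a moment, then slide the jaw back open by a few centimetres and leave it so. Finally take the fork again and hang it over the horizontal bar of the bench rail, one leg on each side and stem up, without shifting the tube rack, jar or dish.

Things in the scene. Friction and masses are not known exactly. Their poses are not given: they have to be found in the camera images.
- fork: Flat two-legged aluminium fork, 10 mm thick, 156 mm long, 0.13 kg. Origin: underside, middle of the crotch (inner edge of the crossbar). x along the stem: stem 22 mm wide, x 16 to 61 mm; crossbar 64 wide, x 0 to 16; two legs 14 wide, 36 apart, 64 over both, x 0 to -95. z: plate normal, 0 to 10. Lies on an upturned black tray, underside 30 mm above the bench, stem overhanging its far side.
- fork_seat (a point): Middle of the fork's crotch edge, half-way through its thickness (fork frame 0, 0, 5 mm). It rests on the bar when hung; the crotch's two corners are bevelled at 45 degrees, leaving a flat of about 14 mm. The fork balances 17 mm from here on the legs' side.
- fork_stem (a point): middle of the fork's stem, half-way through its thickness (fork frame 38.5, 0, 5 mm): the place to grip, across the stem's 22 mm width
- bed: Sloping bed of the fixed caliper, 45 degrees, facing the robot. Origin on its surface at the foot of the slope, 34 mm above the bench. x: up the slope, 0 to 100 mm; y: level, to the fixed jaw, -166 to 46; z: out of the bed. Below x = 0 a ledge 16 mm proud stops the leg tips: a fork lying home has its origin at x = 95 and its stem (x 111 to 156) overhangs the bed's upper end, free all round.
- anvil: Fixed steel jaw on the bed (frame same as the bed's: its measuring face is at y = 0, facing -y; 60 mm long from x = 25 to 85 mm, 16 mm high)
- jaw_face: Measuring face of the sliding steel jaw; axes as the bed's, origin on the face's plane, y = 0 (facing +y, towards the fixed jaw), x = 0 at the ledge, z = 0 on the bed surface. Face 60 mm long from x = 25 to 85 mm, 17 mm high; the whole sliding jaw reaches 32 mm behind the face.
- jaw (a joint): Gap between the two jaw faces in m: 0 shut, 0.125 fully open, 0.064 when shut on the fork's legs squarely. Slides along the bed's y with about 2 N of friction and stays where it is left.
- jaw_fin (a point): Point on the sliding jaw's black thumb fin, 10 mm below its top, for taking it across its 14 mm thickness. The fin is 14 mm thick (bed y), 30 mm wide (bed x), stands out along the bed's z from 21 to 55 mm above the bed; centred 25 mm behind the jaw's face.
- rail: Fixed bench rail: a level round steel bar 12 mm in diameter along the rail's x axis (roughly away from the robot), on two posts at x = -90 and +90 mm. Origin on the bench under the bar's middle; base plate 220 x 90 x 10 mm.
- rail_top (a point): top of the bar at its middle, 156 mm above the bench
- tube_rack: bystander: white rack of capped sample tubes, 60 x 150 mm, 96 mm high, origin at the centre of its underside
- jar: bystander: capped jar 52 mm in diameter, 70 mm high, origin at the centre of its underside
- dish: bystander: open white plastic dish 80 x 60 x 25 mm, origin at the centre of its underside
Not all that is in view belongs to the job. Of the things shaped like the fork, the aluminium one is meant. Leave any blue look-alike of the rail alone.

How it is judged:
On the way, in this order (a step that is already met when the one before it is completed fails the run):
1. The fork lies flat on the bed between the jaws, stem up the slope and leg tips at the ledge, let go and at rest (x of fork in the frame of bed between 0.088 and 0.103 m and z of fork_seat in the frame of bed between -0.001 and 0.012 m and x of fork_stem in the frame of bed between 0.118 and 0.15 m and y of fork in the frame of bed between -0.1 and -0.025 m and angle between the z axis of fork and the z axis of bed, either way round below 0.12 rad and contact force between the fingers and fork below 0.3 N and linear speed of fork below 0.02 m/s and contact force between jaw_face and fork below 2 N), for 0.2 s.
2. The jaw is shut on the fork: both jaws press on its legs with more than 2.5 N, the gap under 67 mm, no finger on the fork (x of fork in the frame of bed between 0.088 and 0.103 m and z of fork_seat in the frame of bed between -0.001 and 0.012 m and x of fork_stem in the frame of bed between 0.118 and 0.15 m and y of fork in the frame of bed between -0.1 and -0.025 m and angle between the z axis of fork and the z axis of bed, either way round below 0.12 rad and contact force between the fingers and fork below 0.3 N and contact force between each of jaw_face, anvil and fork above 2.5 N and value of joint jaw below 0.067 m), for 0.5 s.
At the end, for the whole second after the job is handed in: The fork hangs at rest on the bar by its crotch, stem up within 20 degrees, one leg each side (crotch within 12 mm sideways of the bar and between the posts, plate across the bar within 40 degrees), and the caliper's gap is open to more than 72 mm (x of fork_seat in the frame of rail between -0.075 and 0.075 m and y of fork_seat in the frame of rail between -0.012 and 0.012 m and z of fork_seat in the frame of rail between 0.15 and 0.166 m and z of fork_stem in the frame of rail between 0.185 and 0.21 m and angle between fork's own x axis and vertical below 0.35 rad and angle between the z axis of fork and the x axis of rail, either way round below 0.7 rad and contact force between fork and rail above 0.4 N and linear speed of fork below 0.03 m/s and angular speed of fork below 0.3 rad/s and value of joint jaw above 0.072 m); the robot touches nothing.
It fails at once if The fork is squeezed hard in the caliper (over 50 N) (contact force between jaw_face and fork above 50 N).
It fails at once if A bystander (tube rack, jar, dish) is shifted by more than 25 mm (distance of any of tube_rack, jar, dish from where it was at the start of the episode above 0.025 m).
It also fails if it takes over 72 s, if anything falls off the work surface, if the arm or the gripper's body presses on something with over 40 N, if the wrist force passes 120 N, or if a joint passes its speed limit or range.

ROBOT

A 7-joint arm with a two-finger parallel gripper is mounted at the origin on the work surface. World frame = base frame: x ahead of the robot, y to its left, z up, the work surface at z = 0. Lengths are in m, angles in rad, forces in N, time in s.
With the tool pointing down it reaches from about 0.425 to 0.875 m from the base axis. Payload 8.4 kg.
Tool frame: the origin (TCP) lies at the very end of the fingers, on their centre line; the grasp point (between the pads) lies 19 mm behind it; z points along the fingers, y is the line along which they close (so a half turn about z gives the same grasp; the last joint's range is limited). The gripper opens to 85 mm and grips with 20 to 120 N. Pads are 22 mm wide; open, the fingers measure 114 mm over their backs; the gripper's body (76 mm by 85 mm) begins 54 mm behind the grasp point. The pads swing forward as they close: fully open they stand 13 mm farther back than shut.
Start: joints at [1.061, 0.333, 0.04, 1.465, -0.013, 1.343, -0.059], TCP at [0.26, -0.596, 0.231] pointing down, gripper open.
Joint ranges: [-2.58, 2.58], [-0.38, 2.09], [-1.3, 1.39], [0.25, 2.4], [-1.5, 4.64], [0.08, 2.09], [-2.65, 2.65]. Speed limits (rad/s): [2.22, 2.22, 2.79, 2.79, 3.14, 3.14, 3.14].

INTERFACE

Orientations are given as a unit quaternion [x, y, z, w].
In Python, from workcell import r, read_camera, camera_model, ticket gives the robot as it stands.
- The arm moves only by the shell command python3 -m inch 'ROWS' [FORCE]. ROWS is JSON, one flat list of numbers, 7 for each row, row after row: the shift along the tool's x, y, z in units of 0.12 m (1.0 is 0.12 m), then the turn, a rotation vector about the tool's x, y, z in units of 45 degrees (1.0 is 45 degrees), then the opening, from -1 (shut) to 1 (fully open). A call has 1 to 5 rows; each row shifts and turns the commanded pose from where the row before left it, along the tool's axes as they then stand; what a row does not reach is not made up. A row lasts 1/10 s, in which the tool goes at most 50 mm and 8.59 degrees, less where a joint would pass 70% of its speed; a pose out of reach is approached as far as the arm can. A call with a number of a shift or a turn outside -1 to 1 is refused whole. A call with a gripper value outside its range is refused whole. The fingers move at their own pace and stop on an object; FORCE is the grip in N (left out, the last holds). Time passes only in rows, so rows that do not move let the fingers close. It gives the time, the measured TCP pose, the force, the opening and the grip force at its end, in the units of the state.
- r.get_state(): the state, without advancing time (a new reading comes with each control period).
- read_camera(name): name is "scene" or "side" or "wrist"; returns (picture, depth): 400x640x3 uint8, blue, green, red; 400x640 float32, m along the optical axis (not along the pixel's ray), 0 where there is no reading.
- camera_model(name): a dict with "fx", "fy", "cx", "cy" (pixels), "k1" (the pictures are not rectified: a ray, as slopes to the right and down, at radius r is drawn at 1 + k1 r^2 times it, then the intrinsics apply), "pose" (4x4, takes a point from camera to world coordinates); the wrist camera has in their place "mount" (4x4, takes a point from camera to tool coordinates, whose origin is the TCP and whose axes are the flange's). Camera axes: x right, y up, looking along -z (the intrinsics and any distortion apply to the point x, -y, -z); pixel columns grow to the right and rows downward; lengths in m; the calibration is good to about 2 mm. A picture is of the moment at which its call begins: read the wrist's pose just before it. camera_model takes no time and is no camera call.
- ticket.hand_in(): hands the job in; it is judged then, once.
The state is a dict: "t": time; "q": joint angles; "dq": joint speeds; "joint_efforts": joint torques, N m; "position": TCP position; "orientation": TCP orientation; "contact_force": force on the tool from outside, world axes, zero at the start; "wrist_torque": the same for the moment, N m; "gripper_width": opening from 0.0 (shut) to 1.0 (fully open); "grasp_force": force on a finger pad.
Only numpy, scipy, OpenCV 4.12 (cv2) and the standard library are available. Lean on these libraries where they do the work, as an engineer would, in place of code of your own. Each camera call takes 0.05 s, during which the arm holds its last target. There are 200 camera calls.

## Working session

There is one attempt and no reset: what is moved stays moved. The work goes in short steps, Python scripts to look and compute and a shell command to move; the robot and the scene stay as the last step left them, time stands still between calls to the robot, and variables do not carry over. Pictures are saved under pics/ and viewed, at most 10 in all, crops included, and the job is handed in when it is done.

```bash
mkdir -p pics; ls; cat > h.py <<'E'
import numpy as np,cv2,json
from scipy.spatial.transform import Rotation as R
from workcell import r,read_camera,camera_model,ticket
def pts(name,depth):
    m=camera_model(name);s=r.get_state()
    if 'pose' in m: T=np.array(m['pose'])
    else:
        W=np.eye(4);W[:3,:3]=R.from_quat(s['orientation']).as_matrix();W[:3,3]=s['position'];T=W@np.array(m['mount'])
    v,u=np.mgrid[0:400,0:640]
    x=(u-m['cx'])/m['fx'];y=(v-m['cy'])/m['fy'];xd,yd=x,y
    for _ in range(8):
        f=1+m['k1']*(x*x+y*y);x=xd/f;y=yd/f
    P=np.stack([x*depth,-y*depth,-depth],-1)
    return P@T[:3,:3].T+T[:3,3]
E
python3 - <<'E'
from h import *
for n in ['scene','side']:
    p,d=read_camera(n);cv2.imwrite(f'pics/{n}0.png',p);np.savez(f'{n}0.npz',p=p,X=pts(n,d),d=d)
    m=camera_model(n);print(n,m['fx'],m['k1'],np.round(m['pose'],3).tolist())
s=r.get_state();print(s)
E
```

```text
pics
scene 373.72035047131686 -0.08125274627138111 [[0.494, -0.589, 0.639, 1.068], [0.869, 0.323, -0.374, -0.22], [0.014, 0.74, 0.672, 0.623], [0.0, 0.0, 0.0, 1.0]]
side 426.0616673069276 -0.08700678301909032 [[-0.912, 0.275, -0.305, 0.311], [-0.41, -0.589, 0.696, 0.695], [0.012, 0.76, 0.65, 0.748], [0.0, 0.0, 0.0, 1.0]]
{'t': 0.1, 'q': array([ 1.06081354,  0.33381466,  0.03990226,  1.46620273, -0.01338933,
        1.34328268, -0.05850337]), 'dq': array([ 0.00115851, -0.00058395,  0.00061656,  0.00015908,  0.00173858,
        0.00086785,  0.00082853]), 'joint_efforts': array([ 3.31576652e-03, -6.60014534e+01,  1.36963148e+00, -4.06475258e+01,
        1.69057801e-02,  8.71472148e-03, -8.10836582e-05]), 'position': array([ 0.25935379, -0.59556404,  0.2305174 ]), 'orientation': array([ 9.78985485e-01,  2.03928665e-01, -2.02874892e-04, -6.91560899e-04]), 'contact_force': array([-0.88046736,  0.16448201, -0.40577886]), 'wrist_torque': array([ 0.00526895, -0.01338847, -0.01686008]), 'grasp_force': 0.0, 'gripper_width': 0.9950203548196827}
```

View pics/scene0.png

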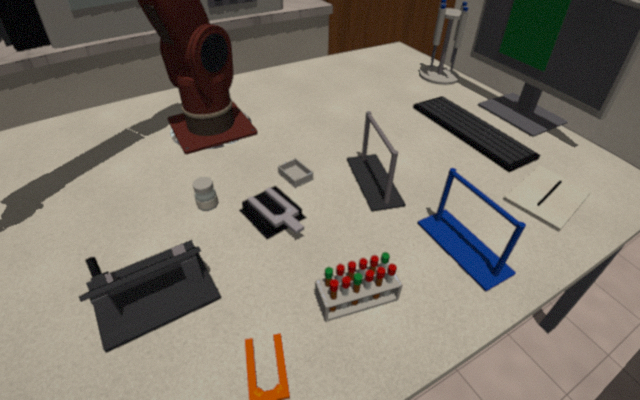

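View pics/side0.png

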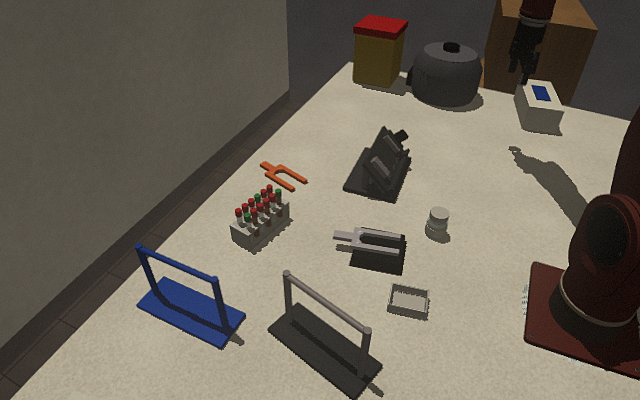

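The scene view shows the fork at about (275,208), the caliper from behind at (150,285), the grey rail at (375,165), the jar at (205,193), the dish at (295,172) and the rack at (358,285). In the side view the fork is at (370,242), the caliper bed at (385,165) and the rail at (325,320). Next I'll measure these with depth.

```bash
cat > m.py <<'E'
from h import *
D={n:np.load(n+'0.npz') for n in ['scene','side']}
def reg(n,u0,v0,u1,v1,z0,z1):
    X=D[n]['X'][v0:v1,u0:u1].reshape(-1,3);p=D[n]['p'][v0:v1,u0:u1].reshape(-1,3);d=D[n]['d'][v0:v1,u0:u1].ravel()
    k=(d>0)&(X[:,2]>z0)&(X[:,2]<z1);return X[k],p[k]
def rect(X):
    c,wh,a=cv2.minAreaRect((X[:,:2]*1000).astype(np.float32));b=cv2.boxPoints((c,wh,a));return np.round(c,1),np.round(wh,1),round(a,1),np.round(b).tolist()
for n,b in [('scene',(235,180,310,242)),('side',(325,222,410,275))]:
    X,p=reg(n,*b,.033,.055);k=p.min(1)>100;print('fork',n,k.sum(),np.median(X[k,2]),rect(X[k]),X[k].mean(0))
for n,b in [('scene',(345,108,400,180)),('side',(280,265,375,340))]:
    X,p=reg(n,*b,.135,.175);print('bar',n,len(X),np.percentile(X[:,2],[5,50,95]),rect(X))
    X,p=reg(n,b[0],b[1],b[2],b[3]+55,.005,.02);k=p.max(1)<110;print('base',rect(X[k]))
for n,b in [('scene',(80,235,225,345)),('side',(340,120,415,205))]:
    X,p=reg(n,*b,.02,.25);print('cal',n,len(X),X.min(0),X.max(0),rect(X))
    X,p=reg(n,*b,.004,.02);print('calbase',rect(X))
for nm,n,b,z in [('jar','scene',(190,175,222,212),(.06,.08)),('jar','side',(420,200,455,245),(.06,.08)),('dish','scene',(272,155,318,190),(.018,.03)),('dish','side',(380,278,435,322),(.018,.03)),('rack','scene',(305,245,410,320),(.03,.12)),('rack','side',(225,180,295,250),(.03,.12))]:
    X,p=reg(n,*b,*z);print(nm,n,len(X),rect(X),X[:,2].max())
s=cv2.resize(D['side']['p'][115:205,335:455],None,fx=6,fy=6,interpolation=cv2.INTER_CUBIC);cv2.imwrite('pics/c1.png',cv2.convertScaleAbs(s,alpha=1.8))
E
python3 m.py
```

```text
fork scene 683 0.040874019412183715 (array([493.5,   8.8]), array([157.3,  63.5]), 11.8, [[410.0, 24.0], [423.0, -38.0], [577.0, -6.0], [564.0, 56.0]]) [0.49887622 0.00889385 0.04075409]
fork side 601 0.04125833788969013 (array([493.2,   6.8]), array([154.3,  66.3]), 10.9, [[411.0, 25.0], [424.0, -40.0], [575.0, -11.0], [563.0, 54.0]]) [0.49299582 0.00829077 0.04124606]
bar scene 333 [0.13912671 0.15434654 0.15725779] (array([478.6, 289.7]), array([ 15.7, 195.6]), 73.3, [[383.0, 310.0], [570.0, 254.0], [575.0, 269.0], [387.0, 325.0]])
base (array([477.9, 289. ]), array([ 90.6, 221.2]), 73.2, [[359.0, 278.0], [571.0, 214.0], [597.0, 300.0], [385.0, 364.0]])
bar side 850 [0.14494792 0.15572247 0.15863471] (array([478.1, 289.3]), array([ 15.2, 193.9]), 72.9, [[383.0, 311.0], [568.0, 254.0], [573.0, 268.0], [388.0, 325.0]])
base (array([495.7, 227.9]), array([191.1, 311. ]), 19.0, [[355.0, 344.0], [456.0, 50.0], [637.0, 112.0], [536.0, 406.0]])
cal scene 3443 [ 0.48765338 -0.39951711  0.02002754] [ 0.59391633 -0.18356609  0.1230487 ] (array([ 542. , -291.6]), array([ 95.3, 212.4]), 3.8, 
[... 769 characters left out ...]
0, [[321.0, -113.0], [346.0, -152.0], [384.0, -127.0], [359.0, -88.0]]) 0.07409906332519167
dish scene 201 (array([362.4,  95.1]), array([ 82. , 116.9]), 7.1, [[315.0, 148.0], [329.0, 32.0], [410.0, 42.0], [396.0, 158.0]]) 0.02974521317072909
dish side 319 (array([357.6, 118.5]), array([81. , 62.8]), 8.8, [[313.0, 143.0], [322.0, 81.0], [402.0, 94.0], [393.0, 156.0]]) 0.029144561135691194
rack scene 2938 (array([754.7,  50.5]), array([151.5,  62.1]), 78.5, [[709.0, -18.0], [770.0, -30.0], [800.0, 119.0], [739.0, 131.0]]) 0.09910394705326997
rack side 1662 (array([752.8,  49.3]), array([154. ,  62.5]), 78.3, [[707.0, -20.0], [768.0, -32.0], [799.0, 118.0], [738.0, 131.0]]) 0.10040278993527363
```

View pics/c1.png

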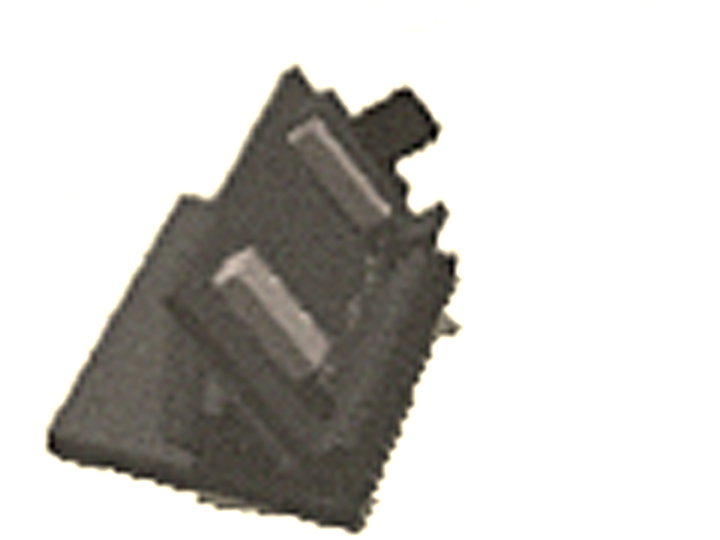

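The crop shows the anvil at crop (270,310), nearest the camera (+y), the sliding jaw at (345,170) and its fin at (400,130) on the -y side. Next I'll fit the bed frame.

```bash
cat > cal.py <<'E'
from h import *
D={n:np.load(n+'0.npz') for n in ['scene','side']}
def reg(n,u0,v0,u1,v1):
    X=D[n]['X'][v0:v1,u0:u1].reshape(-1,3);d=D[n]['d'][v0:v1,u0:u1].ravel();p=D[n]['p'][v0:v1,u0:u1].reshape(-1,3)
    k=(d>0)&(X[:,2]>.02)&(X[:,2]<.25);return X[k],p[k]
X,p=reg('side',340,120,415,205)
rng=np.random.default_rng(0);best=0
for _ in range(3000):
    a=X[rng.choice(len(X),3,False)];n=np.cross(a[1]-a[0],a[2]-a[0]);n/=np.linalg.norm(n)+1e-9
    if n[2]<0:n=-n
    if abs(n[2]-.707)>.08: continue
    k=abs((X-a[0])@n)<.0025
    if k.sum()>best: best=k.sum();K=k
c=X[K].mean(0);n=np.linalg.svd(X[K]-c)[2][2];n*=np.sign(n[2]);print('n',n,best,np.degrees(np.arctan2(-n[1],-n[0])))
yaw=np.arctan2(-n[1],-n[0])
ex=np.array([np.cos(yaw)*.7071,np.sin(yaw)*.7071,.7071]);ey=np.array([-np.sin(yaw),np.cos(yaw),0]);ez=np.cross(ex,ey)
B=np.stack([ex,ey,ez],1)
for nm in ['side','scene']:
    X,p=reg(nm,*((340,120,415,205) if nm=='side' else (80,235,225,345)))
    L=(X-c)@B
    print(nm,'z hist',np.histogram(L[:,2],np.arange(-.03,.07,.004)))
    for lo,hi in [(-.003,.003),(.012,.018),(.014,.02),(.03,.06)]:
        q=L[(L[:,2]>lo)&(L[:,2]<hi)]
        if len(q)>10: print(lo,hi,len(q),'x',np.round(np.percentile(q[:,0],[2,50,98]),3),'yhist',np.histogram(q[:,1],np.arange(-.14,.14,.01))[0], np.round(np.percentile(q[:,1],[1,99]),3))
print('c',c,'ox at z=.034', (0.034-c[2])/.7071)
np.savez('bedfit.npz',B=B,c=c)
E
python3 cal.py
```

```text
n [-0.70350453 -0.03536686  0.70981023] 992 2.8779729680754413
side z hist (array([ 21,  23,  14,   6,   1,  49, 126, 920, 131,  97,  96, 285,  81,
        24,  13,  14,  13,  12,  12,   8,  20,  12,   0,   0]), array([-0.03 , -0.026, -0.022, -0.018, -0.014, -0.01 , -0.006, -0.002,
        0.002,  0.006,  0.01 ,  0.014,  0.018,  0.022,  0.026,  0.03 ,
        0.034,  0.038,  0.042,  0.046,  0.05 ,  0.054,  0.058,  0.062,
        0.066]))
-0.003 0.003 1033 x [-0.051  0.001  0.05 ] yhist [ 0  4 16 16 19 16 27 64 57 64 62 60 70 66 59 65 29 31 18 32 74 78 87 19
  0  0  0  0] [-0.115  0.091]
0.012 0.018 328 x [-0.058 -0.015  0.036] yhist [ 0  3  3  5  8  7 35 47  7  5  4  7  7  4  8  6  8  7 32 50 57  6 11  1
  0  0  0  0] [-0.114  0.089]
0.014 0.02 318 x [-0.058 -0.012  0.035] yhist [ 0  3  3  4  9  9 51 44  6  5  3  6  7  3  8  5  7  5 31 47 47  7  8  0
  0  0  0  0] [-0.114  0.087]
0.03 0.06 91 x [-0.008  0.006  0.019] yhist [ 0  0  0  0  6 81  4  0  0  0  0  0  0  0  0  0  0  0  0  0  0  0  0  0
  0  0  0  0] [-0.094 -0.078]
scene z hist (array([ 76, 137, 236, 217, 115, 297, 296, 389,
[... 319 characters left out ...]

-0.003 0.003 522 x [-0.054  0.031  0.05 ] yhist [ 0  0 26 13 20 24 26 35 27 31 27 29 23 27 27 26 26 23 25 22 18 21 23  3
  0  0  0  0] [-0.117  0.088]
0.012 0.018 236 x [-0.055 -0.05   0.037] yhist [ 0  0 10  1 10 22 26 30  7  7  9  9 11 10 10  8  8  8 10 13  9  8  9  1
  0  0  0  0] [-0.118  0.088]
0.014 0.02 141 x [-0.055  0.024  0.037] yhist [ 0  0  5  0 12 21 30 17  2  1  3  3  5  5  5  3  3  3  3  7  4  4  4  1
  0  0  0  0] [-0.115  0.088]
0.03 0.06 151 x [-0.006  0.018  0.021] yhist [  0   0   0   0  43 108   0   0   0   0   0   0   0   0   0   0   0   0
   0   0   0   0   0   0   0   0   0   0] [-0.095 -0.081]
c [ 0.54566527 -0.27753422  0.07137962] ox at z=.034 -0.05286327821332964
```

```bash
cat > plan.py <<'E'
from h import *
def frame(zdir,xhint):
    z=np.array(zdir,float);z/=np.linalg.norm(z);x=np.array(xhint,float);x-=z*(x@z);x/=np.linalg.norm(x)
    return R.from_matrix(np.stack([x,np.cross(z,x),z],1))
def plan(vias,grip=1,step=.047,ang=8.,p=None,q=None):
    s=r.get_state()
    p=np.array(s['position']) if p is None else p; q=R.from_quat(s['orientation']) if q is None else q
    print('t',round(s['t'],2),'at',np.round(p,4))
    for tp,tq in vias:
        tp=np.array(tp);w=(q.inv()*tq).as_rotvec();n=int(np.ceil(max(np.linalg.norm(tp-p)/step,np.degrees(np.linalg.norm(w))/ang,1)))
        dp=(tp-p)/n;print('->',np.round(tp,3),'rows',n,'turn deg',round(float(np.degrees(np.linalg.norm(w))),1))
        for i in range(n):
            a=q.inv().apply(dp)/.12;b=w/n/np.radians(45);q=q*R.from_rotvec(w/n)
            print(','.join('%g'%(round(v,3)+0) for v in [*a,*b,grip]))
        p,q=tp,tq
    return p,q
def yaw(d): d=np.radians(d);return np.array([np.cos(d),np.sin(d),0])
E
python3 - <<'E'
from plan import *
q=frame([0,0,-1],yaw(11.4))
plan([([.549,.019,.2],q),([.549,.019,.06],q),([.549,.019,.016],q)])
E
```

```text
t 0.1 at [ 0.2594 -0.5956  0.2305]
-> [0.549 0.019 0.2  ] rows 15 turn deg 12.1
0.284,-0.249,0.017,0,0,0.018,1
0.28,-0.253,0.017,0,0,0.018,1
0.277,-0.257,0.017,0,0,0.018,1
0.273,-0.261,0.017,0,0,0.018,1
0.269,-0.264,0.017,0,0,0.018,1
0.266,-0.268,0.017,0,0,0.018,1
0.262,-0.272,0.017,0,0,0.018,1
0.258,-0.276,0.017,0,0,0.018,1
0.254,-0.279,0.017,0,0,0.018,1
0.25,-0.283,0.017,0,0,0.018,1
0.246,-0.286,0.017,0,0,0.018,1
0.242,-0.29,0.017,0,0,0.018,1
0.238,-0.293,0.017,0,0,0.018,1
0.234,-0.296,0.017,0,0,0.018,1
0.229,-0.3,0.017,0,0,0.018,1
-> [0.549 0.019 0.06 ] rows 3 turn deg 0.0
0,0,0.389,0,0,0,1
0,0,0.389,0,0,0,1
0,0,0.389,0,0,0,1
-> [0.549 0.019 0.016] rows 1 turn deg 0.0
0,0,0.367,0,0,0,1
```

```bash

python3 -m inch '[0.28,-0.25,0.017,0,0,0.018,1,0.28,-0.25,0.017,0,0,0.018,1,0.28,-0.26,0.017,0,0,0.018,1,0.27,-0.26,0.017,0,0,0.018,1,0.27,-0.26,0.017,0,0,0.018,1]' 40
python3 -m inch '[0.27,-0.27,0.017,0,0,0.018,1,0.26,-0.27,0.017,0,0,0.018,1,0.26,-0.28,0.017,0,0,0.018,1,0.25,-0.28,0.017,0,0,0.018,1,0.25,-0.28,0.017,0,0,0.018,1]'
python3 -m inch '[0.25,-0.29,0.017,0,0,0.018,1,0.24,-0.29,0.017,0,0,0.018,1,0.24,-0.29,0.017,0,0,0.018,1,0.23,-0.3,0.017,0,0,0.018,1,0.23,-0.3,0.017,0,0,0.018,1]'
python3 -m inch '[0,0,0,0,0,0,1,0,0,0,0,0,0,1]'
python3 - <<'E'
from plan import *
q=frame([0,0,-1],yaw(11.4))
plan([([.549,.019,.1],q),([.549,.019,.016],q)])
s=r.get_state();print(s['orientation'],s['q'].round(2))
p,d=read_camera('wrist');X=pts('wrist',d);k=(d>0)&(X[...,2]>.034)&(X[...,2]<.05)&(p.min(-1)>90)&(X[...,0]>.4)&(X[...,0]<.62)&(abs(X[...,1]-.01)<.08)
n,l,st,_=cv2.connectedComponentsWithStats(k.astype(np.uint8));i=1+st[1:,4].argmax();Y=X[l==i]
c,wh,a=cv2.minAreaRect((Y[:,:2]*1000).astype(np.float32));print(len(Y),c,wh,a)
x=Y[Y[:,0]>.53];print('stem y mean, x max',x.mean(0),x[:,0].max())
E
```

```text
t: 0.6
position: [0.3561, -0.3897, 0.2208]
orientation: [0.986, 0.169, -0.0, -0.0]
contact_force: [0.4, 0.5, 0.6]
gripper_width: 1.001
grasp_force: 0.0
t: 1.1
position: [0.4526, -0.1846, 0.2107]
orientation: [0.991, 0.134, -0.0, 0.0]
contact_force: [1.1, 0.1, -0.1]
gripper_width: 0.998
grasp_force: 0.0
t: 1.6
position: [0.5492, 0.0207, 0.2005]
orientation: [0.995, 0.099, -0.0, 0.0]
contact_force: [0.5, -0.5, 0.1]
gripper_width: 0.995
grasp_force: 0.0
t: 1.8
position: [0.5488, 0.0202, 0.2001]
orientation: [0.995, 0.101, -0.001, -0.0]
contact_force: [-0.6, -1.2, -0.4]
gripper_width: 0.998
grasp_force: 0.0
t 1.8 at [0.5488 0.0202 0.2001]
-> [0.549 0.019 0.1  ] rows 3 turn deg 0.2
0,0.004,0.278,0,0.001,0.001,1
0,0.003,0.278,0,0.001,0.001,1
0,0.003,0.278,0,0.001,0.001,1
-> [0.549 0.019 0.016] rows 2 turn deg 0.0
0,0,0.35,0,0,0,1
0,0,0.35,0,0,0,1
[ 9.94935878e-01  1.00509445e-01 -6.29943113e-04 -2.30764748e-04] [ 0.32  0.19 -0.49  1.73  0.09  1.25 -1.56]
2358 (536.433349609375, 16.257022857666016) (67.3204345703125, 63.20192337036133) 12.661469459533691
stem y mean, x max [0.550092   0.01851653 0.03822388] 0.5712313085235191
```

```bash

python3 -m inch '[0,0,0.28,0,0,0,1,0,0,0.28,0,0,0,1,0,0,0.28,0,0,0,1,0,0,0.35,0,0,0,1,0,0,0.35,0,0,0,1]'
python3 -m inch '[0,0,0,0,0,0,1,0,0,0,0,0,0,-1,0,0,0,0,0,0,-1,0,0,0,0,0,0,-1,0,0,0,0,0,0,-1]' 60
python3 -m inch '[0,0,0,0,0,0,-1,0,0,0,0,0,0,-1,0,0,0,0,0,0,-1]'
python3 -m inch '[0,0,-0.1,0,0,0,-1,0,0,-0.2,0,0,0,-1,0,0,-0.4,0,0,0,-1,0,0,-0.4,0,0,0,-1,0,0,-0.4,0,0,0,-1]'
```

```text
t: 2.35
position: [0.5489, 0.0168, 0.0149]
orientation: [0.995, 0.098, 0.0, 0.001]
contact_force: [0.4, -1.0, 0.3]
gripper_width: 0.999
grasp_force: 0.0
t: 2.85
position: [0.5501, 0.0189, 0.0177]
orientation: [0.995, 0.099, 0.001, 0.0]
contact_force: [0.5, 0.3, -0.2]
gripper_width: 0.331
grasp_force: 0.0
t: 3.15
position: [0.5499, 0.019, 0.017]
orientation: [0.995, 0.099, 0.001, 0.0]
contact_force: [0.5, -0.9, 6.9]
gripper_width: 0.238
grasp_force: 60.0
t: 3.65
position: [0.5483, 0.0193, 0.1984]
orientation: [0.995, 0.099, -0.0, -0.0]
contact_force: [2.3, 0.3, -1.4]
gripper_width: 0.247
grasp_force: 59.1
```

```bash
cat > inhand.py <<'E'
from plan import *
def inhand(names=('side','scene'),xmax=.02):
    s=r.get_state();p=np.array(s['position']);Q=R.from_quat(s['orientation'])
    for n in names:
        im,d=read_camera(n);X=pts(n,d);L=Q.inv().apply((X-p).reshape(-1,3)).reshape(X.shape)
        k=(d>0)&(L[...,0]<-.02)&(L[...,0]>-.2)&(abs(L[...,1])<.06)&(abs(L[...,2]+.019)<.014)
        Y=L[k];c,wh,a=cv2.minAreaRect((Y[:,:2]*1000).astype(np.float32))
        print(n,len(Y),np.round(c,1),np.round(wh,1),round(a,1),'tip x',np.percentile(Y[:,0],[.5,2]).round(4),'y rng',np.percentile(Y[:,1],[1,99]).round(4),'z(leg,bar)',[np.percentile(Y[m,2],[5,50,95]).round(4) for m in (Y[:,0]<-.09,Y[:,0]>-.06)])
E
python3 - <<'E'
from inhand import *
inhand()
f=np.load('bedfit.npz');y=np.radians(3.0);
ex=np.array([np.cos(y)*.7071,np.sin(y)*.7071,.7071]);ey=np.array([-np.sin(y),np.cos(y),0]);ez=np.cross(ex,ey)
O=f['c']-.052*ex+.0455*ey;np.savez('bed.npz',O=O,B=np.stack([ex,ey,ez],1));print('bed',O)
E
```

```text
side 954 [-78.   0.] [115.5  68.2] 0.7 tip x [-0.1351 -0.1334] y rng [-0.033   0.0331] z(leg,bar) [array([-0.0249, -0.0227, -0.0145]), array([-0.0251, -0.0233, -0.0155])]
scene 433 [-76.4   1. ] [112.8  64. ] 0.0 tip x [-0.131 -0.13 ] y rng [-0.0302  0.0324] z(leg,bar) [array([-0.0306, -0.0293, -0.0218]), array([-0.0312, -0.0296, -0.0214])]
bed [ 0.50656517 -0.23402093  0.03461042]
```

```bash
python3 - <<'E'
from plan import *
f=np.load('bed.npz');O,B=f['O'],f['B'];T=lambda x,y,z:O+B@np.array([x,y,z])
q=frame(-B[:,2],B[:,0]);h=T(.1435,-.047,.07)
plan([([.52,-.03,.26],q),(h,q),(T(.1395,-.047,-.010),q)],grip=-1)
E
```

```text
t 3.75 at [0.5522 0.0198 0.2036]
-> [ 0.52 -0.03  0.26] rows 6 turn deg 45.1
-0.057,0.059,-0.079,-0.012,0.164,0.03,-1
-0.045,0.061,-0.085,-0.012,0.164,0.03,-1
-0.032,0.063,-0.089,-0.012,0.164,0.03,-1
-0.019,0.064,-0.092,-0.012,0.164,0.03,-1
-0.005,0.065,-0.093,-0.012,0.164,0.03,-1
0.008,0.066,-0.092,-0.012,0.164,0.03,-1
-> [ 0.561 -0.278  0.186] rows 6 turn deg 0.0
-0.046,0.347,0.1,0,0,0,-1
-0.046,0.347,0.1,0,0,0,-1
-0.046,0.347,0.1,0,0,0,-1
-0.046,0.347,0.1,0,0,0,-1
-0.046,0.347,0.1,0,0,0,-1
-0.046,0.347,0.1,0,0,0,-1
-> [ 0.615 -0.275  0.126] rows 2 turn deg 0.0
-0.017,0,0.333,0,0,0,-1
-0.017,0,0.333,0,0,0,-1
```

```bash

python3 -m inch '[-0.05,0.06,-0.08,-0.012,0.164,0.03,-1,-0.05,0.06,-0.085,-0.012,0.164,0.03,-1,-0.03,0.06,-0.09,-0.012,0.164,0.03,-1,-0.02,0.06,-0.09,-0.012,0.164,0.03,-1,0,0.07,-0.09,-0.012,0.164,0.03,-1]'
python3 -m inch '[0.01,0.07,-0.09,-0.012,0.164,0.03,-1,-0.05,0.34,0,0,0,0,-1,-0.05,0.34,0,0,0,0,-1,-0.05,0.34,0,0,0,0,-1,-0.05,0.34,0,0,0,0,-1]'
python3 -m inch '[-0.05,0.34,0.1,0,0,0,-1,-0.05,0.34,0.1,0,0,0,-1,0,0,0,0,0,0,-1]'
python3 - <<'E'
from inhand import *
f=np.load('bed.npz');O,B=f['O'],f['B'];T=lambda x,y,z:O+B@np.array([x,y,z])
s=r.get_state();print('in bed',B.T@(s['position']-O),s['q'].round(2))
plan([(T(.1435,-.047,.07),frame(-B[:,2],B[:,0]))],grip=-1)
inhand(('side',));im,d=read_camera('side');cv2.imwrite('pics/s1.png',cv2.resize(im[60:240,300:500],None,fx=4,fy=3.3))
E
```

```text
t: 4.25
position: [0.523, -0.0228, 0.2442]
orientation: [0.947, 0.035, 0.32, -0.008]
contact_force: [-0.3, 0.4, -2.2]
gripper_width: 0.244
grasp_force: 59.2
t: 4.75
position: [0.5234, -0.1979, 0.2293]
orientation: [0.927, 0.024, 0.375, -0.011]
contact_force: [1.3, 1.1, -1.2]
gripper_width: 0.242
grasp_force: 59.2
t: 5.05
position: [0.5352, -0.2836, 0.2019]
orientation: [0.927, 0.021, 0.374, -0.009]
contact_force: [0.4, 0.2, -1.7]
gripper_width: 0.242
grasp_force: 59.3
in bed [ 0.13670562 -0.05099123  0.09986992] [ 0.02 -0.09  0.66  2.2  -0.87  0.58 -0.18]
t 5.05 at [ 0.5352 -0.2836  0.2019]
-> [ 0.561 -0.278  0.186] rows 1 turn deg 1.2
0.061,-0.035,0.248,0.005,0.024,-0.007,-1
side 507 [-78.4  -0.3] [116.   69.9] 1.6 tip x [-0.1352 -0.1326] y rng [-0.0343  0.032 ] z(leg,bar) [array([-0.0253, -0.0217, -0.0145]), array([-0.0246, -0.0224, -0.0147])]
```

View pics/s1.png

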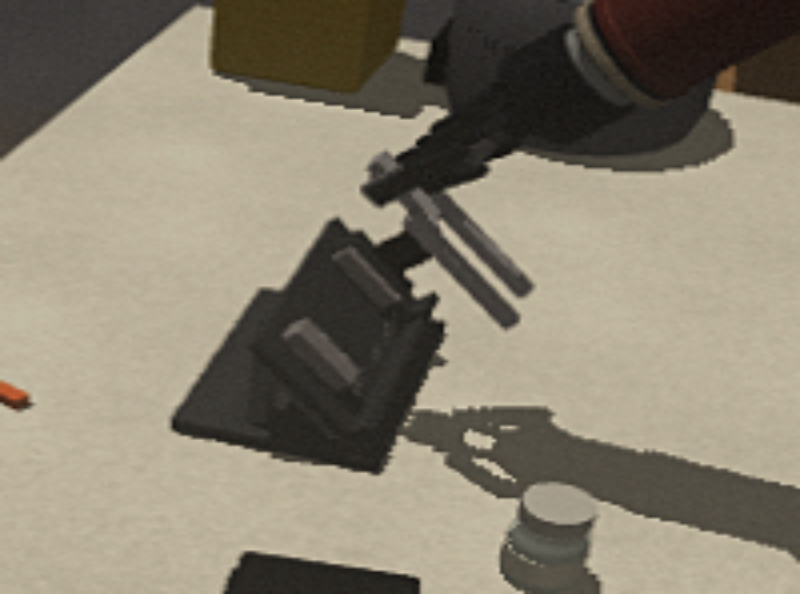

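The fork, crop (470,250), is held parallel to the bed and above it. I'll lower it.

```bash

python3 -m inch '[0.05,-0.035,0.25,0.005,0.024,-0.007,-1,0,0,0.25,0,0,0,-1,0,0,0.15,0,0,0,-1,0,0,0.1,0,0,0,-1,0,0,0,0,0,0,-1]'
python3 - <<'E'
from inhand import *
f=np.load('bed.npz');O,B=f['O'],f['B'];T=lambda x,y,z:O+B@np.array([x,y,z])
s=r.get_state();print('in bed',B.T@(s['position']-O))
plan([(T(.1395,-.047,-.010),frame(-B[:,2],B[:,0]))],grip=-1)
inhand(('side',))
E
```

```text
t: 5.65
position: [0.6042, -0.2667, 0.1427]
orientation: [0.923, 0.028, 0.383, -0.014]
contact_force: [-0.2, 1.2, -2.0]
gripper_width: 0.247
grasp_force: 59.3
in bed [ 0.14412393 -0.03771616  0.00871778]
t 5.65 at [ 0.6042 -0.2667  0.1427]
-> [ 0.615 -0.275  0.126] rows 1 turn deg 0.6
-0.039,0.079,0.155,-0.013,-0.001,0.006,-1
side 627 [-85.8  -0.1] [119.6 129.7] 90.0 tip x [-0.1497 -0.1485] y rng [-0.0588  0.0391] z(leg,bar) [array([-0.0244, -0.0168, -0.0059]), array([-0.0247, -0.0222, -0.0131])]
```

```bash

python3 -m inch '[-0.02,0.075,0,-0.013,0,0.006,-1,0,0,0.06,0,0,0,-1,0,0,0.05,0,0,0,-1,0,0,0.03,0,0,0,-1,0,0,0,0,0,0,-1]'
python3 -m inch '[0,0,0,0,0,0,-1,0,0,0,0,0,0,-1]'
python3 - <<'E'
from inhand import *
f=np.load('bed.npz');O,B=f['O'],f['B']
s=r.get_state();print('in bed',B.T@(s['position']-O),s['contact_force'],s['wrist_torque'])
E
```

```text
t: 6.2
position: [0.6146, -0.2777, 0.1297]
orientation: [0.923, 0.023, 0.383, -0.009]
contact_force: [-1.2, -0.8, -1.2]
gripper_width: 0.245
grasp_force: 59.4
t: 6.4
position: [0.6144, -0.2782, 0.1304]
orientation: [0.923, 0.023, 0.383, -0.008]
contact_force: [0.6, 0.2, -0.9]
gripper_width: 0.244
grasp_force: 59.4
in bed [ 0.14218643 -0.04978175 -0.00677002] [ 0.55451141  0.17162584 -0.89361788] [-0.02872605  0.81916933 -0.03173463]
```

```bash

python3 -m inch '[0,0,0.02,0,0,0,-1,0,0,0.02,0,0,0,-1,0,0,0,0,0,0,-1]'
python3 -m inch '[-0.02,0,0.01,0,0,0,-1,-0.02,0,0.01,0,0,0,-1,0,0,0,0,0,0,-1]'
python3 - <<'E'
from inhand import *
f=np.load('bed.npz');O,B=f['O'],f['B']
s=r.get_state();print('in bed',B.T@(s['position']-O),B.T@s['contact_force'],s['wrist_torque'])
E
```

```text
t: 6.7
position: [0.618, -0.2778, 0.1267]
orientation: [0.923, 0.023, 0.383, -0.009]
contact_force: [-0.8, -0.4, -1.9]
gripper_width: 0.241
grasp_force: 59.4
t: 7.0
position: [0.6161, -0.2784, 0.1222]
orientation: [0.923, 0.022, 0.384, -0.009]
contact_force: [-4.4, 1.2, 5.4]
gripper_width: 0.244
grasp_force: 60.5
in bed [ 0.13765721 -0.05006921 -0.01376955] [0.7674794  1.41932378 6.86081213] [0.32035872 0.94950211 0.25184232]
```

```bash

python3 -m inch '[-0.02,0,-0.01,0,0,0,-1,0,0,0,0,0,0,0,0,0,0,0,0,0,0.2,0,0,0,0,0,0,0.2,0,0,0,0,0,0,0.2]'
python3 -m inch '[0,0,-0.2,0,0,0,0.2,0,0,-0.3,0,0,0,0.2,0,0,-0.4,0,0,0,0.2,0,0,-0.3,0,0,0,0.2,0,0,0,0,0,0,0.2]'
cat > seebed.py <<'E'
from inhand import *
import sys
def seebed(tag):
    f=np.load('bed.npz');O,B=f['O'],f['B']
    for n in ('side','scene'):
        im,d=read_camera(n);L=(pts(n,d)-O)@B
        def st(m): 
            Y=L[m];return len(Y),[np.percentile(Y[:,i],[1,50,99]).round(4).tolist() for i in range(3)] if len(Y)>3 else ''
        ok=d>0;x,y,z=L[...,0],L[...,1],L[...,2]
        print(n,'stem',st(ok&(x>.114)&(x<.17)&(abs(y+.05)<.045)&(abs(z-.008)<.012)))
        print(' legs',st(ok&(x>.005)&(x<.11)&(y<-.008)&(y>-.1)&(abs(z-.009)<.005)&(im.min(-1)>40)))
        print(' fin',st(ok&(z>.03)&(z<.065)&(x>0)&(x<.1)&(y<-.05)&(y>-.17)),'jaw top',st(ok&(z>.013)&(z<.02)&(x>.025)&(x<.085)&(y<-.06)&(y>-.15)))
        print(' anvil',st(ok&(z>.012)&(z<.019)&(x>.025)&(x<.085)&(y>-.015)&(y<.04)))
        if n=='side': cv2.imwrite(f'pics/{tag}.png',cv2.convertScaleAbs(cv2.resize(im[100:220,320:480],None,fx=5,fy=5),alpha=1.5))
    s=r.get_state();print('tcp in bed',(B.T@(s['position']-O)).round(4),'t',s['t'])
E
python3 -c "
from seebed import *
seebed('s2')"
```

```text
t: 7.5
position: [0.6134, -0.2782, 0.1207]
orientation: [0.923, 0.023, 0.383, -0.008]
contact_force: [-0.8, 0.6, -0.4]
gripper_width: 0.598
grasp_force: 0.0
t: 8.0
position: [0.5129, -0.2851, 0.225]
orientation: [0.922, 0.022, 0.387, -0.007]
contact_force: [0.7, -0.1, 0.5]
gripper_width: 0.6
grasp_force: 0.0
side stem (122, [[0.1144, 0.1372, 0.1582], [-0.0627, -0.0443, -0.0373], [-0.0005, 0.0088, 0.0118]])
 legs (348, [[0.007, 0.0623, 0.1091], [-0.0835, -0.0441, -0.016], [0.0043, 0.0094, 0.0122]])
 fin (93, [[0.0426, 0.0583, 0.0718], [-0.1387, -0.1293, -0.1248], [0.0303, 0.0447, 0.0566]]) jaw top (85, [[0.0263, 0.0536, 0.0847], [-0.1445, -0.1153, -0.1071], [0.013, 0.017, 0.0199]])
 anvil (110, [[0.0273, 0.0554, 0.0835], [-0.002, 0.0117, 0.0231], [0.0122, 0.0155, 0.0178]])
scene stem (113, [[0.1141, 0.156, 0.1591], [-0.0603, -0.0481, -0.0338], [-0.0007, 0.0047, 0.0098]])
 legs (29, [[0.0059, 0.0918, 0.11], [-0.0782, -0.0534, -0.017], [0.0053, 0.0089, 0.0107]])
 fin (153, [[0.0438, 0.0693, 0.0728], [-0.1404, -0.1317, -0.1262], [0.0301, 0.0418, 0.0543]]) jaw top (26, [[0.0277, 0.0632, 0.0843], [-0.1347, -0.1141, -0.1075], [0.0131, 0.0161, 0.0198]])
 anvil (18, [[0.0433, 0.0841, 0.085], [0.0006, 0.0121, 0.0207], [0.0121, 0.0139, 0.0156]])
tcp in bed [ 0.136  -0.0491  0.1284] t 8.1
```

View pics/s2.png

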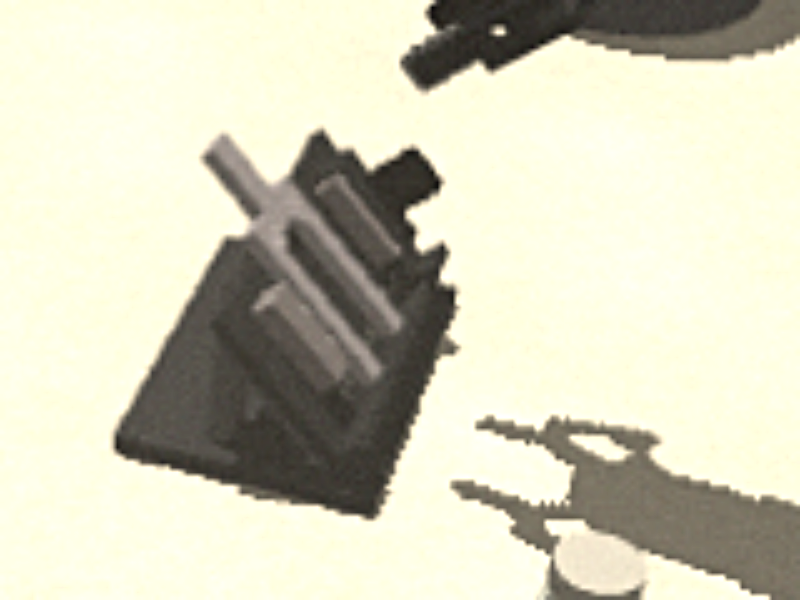

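The picture shows the fork flat on the bed at crop (320,280), between the anvil (300,335) and the sliding jaw (360,215), with its legs down at the ledge. Next is the fin.

```bash
python3 - <<'E'
from plan import *
f=np.load('bed.npz');O,B=f['O'],f['B'];T=lambda x,y,z:O+B@np.array([x,y,z])
q=frame(-B[:,2],B[:,0])
plan([(T(.0565,-.1325,.1),q),(T(.0565,-.1325,.028),q)],grip=-.2)
E
```

```text
t 8.1 at [ 0.5144 -0.2828  0.2216]
-> [ 0.483 -0.368  0.145] rows 3 turn deg 0.4
-0.221,0.232,0.079,0.002,-0.002,-0.001,-0.2
-0.221,0.232,0.079,0.002,-0.002,-0.001,-0.2
-0.221,0.232,0.079,0.002,-0.002,-0.001,-0.2
-> [ 0.534 -0.365  0.094] rows 2 turn deg 0.0
0,0,0.3,0,0,0,-0.2
0,0,0.3,0,0,0,-0.2
```

```bash

python3 -m inch '[-0.22,0.23,0.08,0,0,0,-0.2,-0.22,0.23,0.08,0,0,0,-0.2,-0.22,0.23,0.08,0,0,0,-0.2,0,0,0,0,0,0,-0.2,0,0,0,0,0,0,-0.2]'
python3 -m inch '[0,0,0,0,0,0,-0.2,0,0,0,0,0,0,-0.2]'
python3 -c "
from plan import *
f=np.load('bed.npz');O,B=f['O'],f['B'];T=lambda x,y,z:O+B@np.array([x,y,z])
s=r.get_state();print('bed',B.T@(s['position']-O),s['q'].round(2))
plan([(T(.0565,-.1325,.028),frame(-B[:,2],B[:,0]))],grip=-.2,step=.04)
"
```

```text
t: 8.6
position: [0.4822, -0.367, 0.1406]
orientation: [0.925, 0.022, 0.38, -0.009]
contact_force: [-0.0, -1.1, 1.2]
gripper_width: 0.401
grasp_force: 0.0
t: 8.8
position: [0.484, -0.3663, 0.1457]
orientation: [0.923, 0.024, 0.385, -0.009]
contact_force: [0.6, 0.2, 0.4]
gripper_width: 0.399
grasp_force: 0.0
bed [ 0.05771514 -0.13088881  0.09934076] [ 0.05  0.16  0.96  2.2  -1.26  0.83  0.35]
t 8.8 at [ 0.484  -0.3663  0.1457]
-> [ 0.534 -0.365  0.094] rows 2 turn deg 0.3
-0.007,0.006,0.297,0.001,-0.003,0,-0.2
-0.006,0.006,0.297,0.001,-0.003,0,-0.2
```

```bash

python3 -m inch '[-0.01,0.01,0.2,0,0,0,-0.2,0,0,0.2,0,0,0,-0.2,0,0,0.19,0,0,0,-0.2,0,0,0,0,0,0,-0.2,0,0,0,0,0,0,-0.2]' 25
python3 -m inch '[0,0,0,0,0,0,-1,0,0,0,0,0,0,-1,0,0,0,0,0,0,-1,0,0,0,0,0,0,-1]'
python3 -c "
from h import *
f=np.load('bed.npz');O,B=f['O'],f['B']
s=r.get_state();print('bed',B.T@(s['position']-O),B.T@s['contact_force'],s['gripper_width'],s['grasp_force'])"
```

```text
t: 9.3
position: [0.5325, -0.3657, 0.0946]
orientation: [0.923, 0.023, 0.384, -0.009]
contact_force: [0.2, -0.8, 0.4]
gripper_width: 0.398
grasp_force: 0.0
t: 9.7
position: [0.5321, -0.3667, 0.095]
orientation: [0.923, 0.023, 0.385, -0.008]
contact_force: [-5.7, 1.4, 7.5]
gripper_width: 0.156
grasp_force: 28.3
bed [ 0.05581905 -0.13384358  0.02958796] [1.344831   1.6748977  9.25265422] 0.1557608292689299 28.30015003681183
```

```bash

python3 -m inch '[0,-0.03,-0.012,0,0,0,-1,0,-0.03,0,0,0,0,-1,0,-0.03,0,0,0,0,-1,0,-0.03,0,0,0,0,-1,0,-0.03,0,0,0,0,-1]'
python3 -m inch '[0,-0.03,0,0,0,0,-1,0,-0.03,0,0,0,0,-1,0,-0.03,0,0,0,0,-1,0,-0.03,0,0,0,0,-1,0,-0.03,0,0,0,0,-1]'
python3 -m inch '[0,0,0,0,0,0,-1,0,0,0,0,0,0,-1,0,0,0,0,0,0,-1]'
python3 -c "
from h import *
f=np.load('bed.npz');O,B=f['O'],f['B']
s=r.get_state();print('bed',B.T@(s['position']-O),B.T@s['contact_force'],s['gripper_width'],s['grasp_force'])"
```

```text
t: 10.2
position: [0.5309, -0.3479, 0.095]
orientation: [0.923, 0.023, 0.384, -0.009]
contact_force: [5.9, -0.9, -4.9]
gripper_width: 0.157
grasp_force: 26.3
t: 10.7
position: [0.5299, -0.3302, 0.0951]
orientation: [0.923, 0.023, 0.384, -0.008]
contact_force: [6.0, -3.0, -5.3]
gripper_width: 0.159
grasp_force: 26.2
t: 11.0
position: [0.5299, -0.3297, 0.095]
orientation: [0.923, 0.023, 0.384, -0.009]
contact_force: [1.3, 1.7, 3.0]
gripper_width: 0.154
grasp_force: 27.4
bed [ 0.05563635 -0.09677422  0.0297283 ] [3.1067435  1.63596264 1.15420466] 0.1544006509612388 27.405792474746704
```

Now small steps with the force watched.

```bash

python3 -m inch '[0,-0.02,0,0,0,0,-1,0,-0.02,0,0,0,0,-1,0,0,0,0,0,0,-1]'
python3 -m inch '[0,-0.01,0,0,0,0,-1,0,0,0,0,0,0,-1]'
python3 -m inch '[0,-0.01,0,0,0,0,-1,0,0,0,0,0,0,-1]'
python3 -c "
from h import *
f=np.load('bed.npz');O,B=f['O'],f['B']
s=r.get_state();print('bed',B.T@(s['position']-O),B.T@s['contact_force'],s['gripper_width'],s['grasp_force'])"
```

```text
t: 11.3
position: [0.5297, -0.3259, 0.095]
orientation: [0.923, 0.023, 0.384, -0.008]
contact_force: [4.7, -1.1, -0.0]
gripper_width: 0.158
grasp_force: 26.9
t: 11.5
position: [0.5297, -0.3249, 0.095]
orientation: [0.923, 0.023, 0.384, -0.008]
contact_force: [5.6, -0.8, -1.0]
gripper_width: 0.157
grasp_force: 26.8
t: 11.7
position: [0.5296, -0.3238, 0.095]
orientation: [0.923, 0.023, 0.384, -0.008]
contact_force: [6.1, -2.0, -0.2]
gripper_width: 0.157
grasp_force: 26.8
bed [ 0.05559655 -0.09086738  0.02976402] [ 4.10720138 -2.26980385 -4.34734293] 0.1570828560082237 26.78447037935257
```

```bash

for i in 1 ; do
python3 -m inch '[0,-0.01,0,0,0,0,-1,0,0,0,0,0,0,-1]' | egrep 'posi|force'
python3 -m inch '[0,-0.01,0,0,0,0,-1,0,0,0,0,0,0,-1]'| egrep 'posi|force'
python3 -m inch '[0,-0.01,0,0,0,0,-1,0,0,0,0,0,0,-1]'| egrep 'posi|force'
done
python3 -c "
from h import *
f=np.load('bed.npz');O,B=f['O'],f['B']
s=r.get_state();print('bed',B.T@(s['position']-O),B.T@s['contact_force'],s['gripper_width'],s['grasp_force'])"
```

```text
position: [0.5295, -0.3226, 0.095]
contact_force: [5.6, -1.6, -0.9]
grasp_force: 26.8
position: [0.5294, -0.322, 0.095]
contact_force: [8.4, -4.1, -3.1]
grasp_force: 26.4
position: [0.5294, -0.3219, 0.095]
contact_force: [12.3, -8.8, -7.6]
grasp_force: 25.9
bed [ 0.05560162 -0.08900159  0.02986632] [  2.95379488  -9.42497451 -13.72789154] 0.15914768413950958 25.943399369716644
```

```bash

python3 -m inch '[0,-0.006,0,0,0,0,-1,0,0,0,0,0,0,-1,0,0,0,0,0,0,-1,0,0,0,0,0,0,-1,0,0,0,0,0,0,-1]' | egrep 'posi|force'
python3 -m inch '[0,0,0,0,0,0,-1,0,0,0,0,0,0,-1,0,0,0,0,0,0,-1,0,0,0,0,0,0,-1,0,0,0,0,0,0,-1]' | egrep 'posi|force'
python3 -c "
from seebed import *
f=np.load('bed.npz');O,B=f['O'],f['B']
s=r.get_state();print('bed',B.T@(s['position']-O),B.T@s['contact_force'],s['gripper_width'],s['grasp_force'])
seebed('s3')"
```

```text
position: [0.5294, -0.3219, 0.0951]
contact_force: [14.8, -12.2, -9.9]
grasp_force: 25.9
position: [0.5294, -0.322, 0.0951]
contact_force: [14.8, -11.1, -11.0]
grasp_force: 25.9
bed [ 0.05562587 -0.08901739  0.02991766] [  2.27231092 -11.84524632 -17.85829091] 0.15816265534034502 25.858195424079895
side stem (126, [[0.115, 0.1377, 0.1583], [-0.0475, -0.0262, -0.0192], [-0.0002, 0.0091, 0.0129]])
 legs (273, [[0.0075, 0.0673, 0.1093], [-0.0897, -0.0538, -0.009], [0.0045, 0.0098, 0.0138]])
 fin (121, [[0.0423, 0.0639, 0.072], [-0.1017, -0.0774, -0.0681], [0.0304, 0.0489, 0.0646]]) jaw top (87, [[0.0283, 0.0569, 0.0838], [-0.0911, -0.0726, -0.0615], [0.0138, 0.0173, 0.02]])
 anvil (119, [[0.0261, 0.0558, 0.0844], [-0.0028, 0.0143, 0.0229], [0.0122, 0.0154, 0.0181]])
scene stem (94, [[0.1209, 0.1559, 0.1582], [-0.043, -0.0319, -0.0212], [-0.0003, 0.0052, 0.0103]])
 legs (143, [[0.0249, 0.0876, 0.1099], [-0.0954, -0.0753, -0.009], [0.0042, 0.009, 0.0137]])
 fin (422, [[0.0512, 0.0664, 0.0719], [-0.1092, -0.0886, -0.0685], [0.0305, 0.0471, 0.0647]]) jaw top (19, [[0.0309, 0.0701, 0.0843], [-0.0908, -0.074, -0.0632], [0.0135, 0.0162, 0.0199]])
 anvil (16, [[0.0428, 0.0839, 0.085], [0.0005, 0.0122, 0.0202], [0.0123, 0.014, 0.0156]])
tcp in bed [ 0.0556 -0.089   0.0299] t 13.4
```

View pics/s3.png

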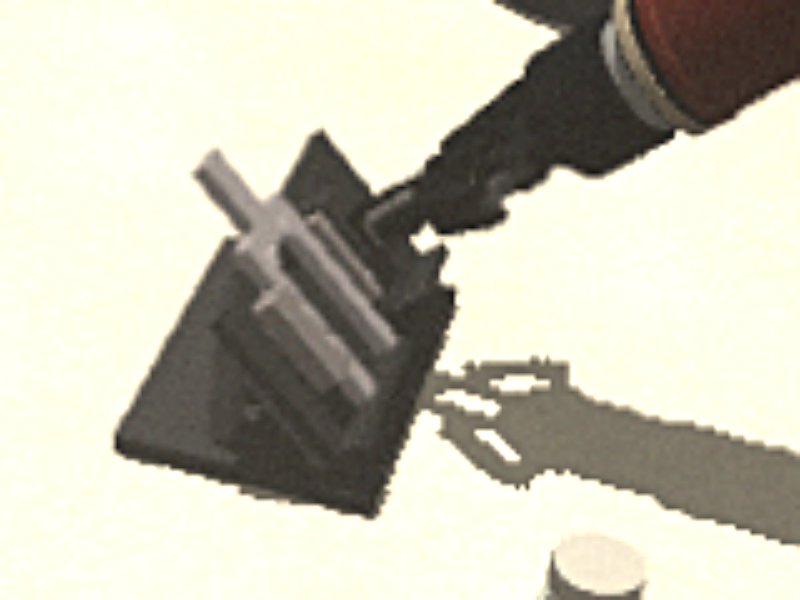

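Both jaws are on the legs, at crop (300,340) and (350,260), and the fork is still home. Now I'll open the jaw by 36 mm and back away.

```bash

python3 -m inch '[0,0.03,0,0,0,0,-1,0,0.04,0,0,0,0,-1,0,0.04,0,0,0,0,-1,0,0.04,0,0,0,0,-1,0,0.04,0,0,0,0,-1]' | egrep 'posi|force'
python3 -m inch '[0,0.04,0,0,0,0,-1,0,0.04,0,0,0,0,-1,0,0.04,0,0,0,0,-1,0,0,0,0,0,0,-1,0,0,0,0,0,0,-1]' | egrep 'posi|force'
python3 -m inch '[0,0,0,0,0,0,-0.3,0,0,0,0,0,0,-0.3,0,0,0,0,0,0,-0.3,0,0,-0.2,0,0,0,-0.3,0,0,-0.3,0,0,0,-0.3]' | egrep 'posi|force'
python3 -m inch '[0,0,-0.4,0,0,0,-0.1,0,0,-0.3,0,0,0,0,0,0,0,0,0,0,0,0,0,0,0,0,0,0]' | egrep 'posi|force'
python3 - <<'E'
from seebed import *
seebed('s4')
f=np.load('bed.npz');O,B=f['O'],f['B'];T=lambda x,y,z:O+B@np.array([x,y,z])
g=T(.141,-.032,.005);q=frame([0,0,-1],yaw(3.0));d=np.array([0,0,1.])
plan([(g+d*.081,q),(g-d*.019,q)],grip=0.)
E
```

```text
position: [0.5306, -0.3415, 0.095]
contact_force: [2.4, 1.7, 5.4]
grasp_force: 27.7
position: [0.5314, -0.3566, 0.095]
contact_force: [6.1, -1.2, 2.5]
grasp_force: 27.0
position: [0.4876, -0.3568, 0.135]
contact_force: [-0.4, -1.0, 1.0]
grasp_force: 0.0
position: [0.4289, -0.3608, 0.197]
contact_force: [-0.1, 1.9, -0.3]
grasp_force: 0.0
side stem (125, [[0.1143, 0.1371, 0.1581], [-0.0459, -0.0273, -0.0202], [-0.0001, 0.009, 0.0125]])
 legs (247, [[0.0067, 0.0639, 0.1091], [-0.0997, -0.0525, -0.0095], [0.0043, 0.0095, 0.013]])
 fin (97, [[0.0418, 0.0582, 0.0711], [-0.1294, -0.1204, -0.1153], [0.0307, 0.0429, 0.0557]]) jaw top (88, [[0.0277, 0.0565, 0.0842], [-0.1314, -0.1061, -0.0962], [0.0132, 0.0173, 0.02]])
 anvil (111, [[0.0273, 0.0571, 0.0838], [-0.0013, 0.0116, 0.0231], [0.0123, 0.0153, 0.0181]])
scene stem (92, [[0.1219, 0.156, 0.1594], [-0.0421, -0.0318, -0.0212], [0.0001, 0.0052, 0.0103]])
 legs (46, [[0.0119, 0.0852, 0.1098], [-0.0997, -0.0577, -0.0101], [0.0042, 0.0086, 0.0138]])
 fin (136, [[0.0491, 0.0694, 0.0724], [-0.1303, -0.1217, -0.1157], [0.0301, 0.0414, 0.0531]]) jaw top (21, [[0.0307, 0.0691, 0.0846], [-0.1217, -0.1064, -0.0985], [0.013, 0.0164, 0.0199]])
 anvil (22, [[0.0429, 0.0833, 0.0849], [0.0006, 0.0104, 0.0202], [0.0121, 0.0139, 0.0156]])
tcp in bed [ 0.054  -0.1216  0.1726] t 15.4
t 15.4 at [ 0.4291 -0.3598  0.1948]
-> [ 0.604 -0.261  0.219] rows 6 turn deg 45.1
0.2,-0.125,0.153,0,-0.167,0,0
0.218,-0.125,0.126,0,-0.167,0,0
0.233,-0.125,0.096,0,-0.167,0,0
0.244,-0.125,0.065,0,-0.167,0,0
0.25,-0.125,0.033,0,-0.167,0,0
0.252,-0.125,0,0,-0.167,0,0
-> [ 0.604 -0.261  0.119] rows 3 turn deg 0.0
0,0,0.278,0,0,0,0
0,0,0.278,0,0,0,0
0,0,0.278,0,0,0,0
```

```bash

python3 -m inch '[0.2,-0.125,0.15,0,-0.167,0,0,0.22,-0.125,0.12,0,-0.167,0,0,0.23,-0.125,0.09,0,-0.167,0,0,0.24,-0.125,0.06,0,-0.167,0,0,0.25,-0.125,0.03,0,-0.167,0,0]' | egrep 'posi|force'
python3 -m inch '[0.25,-0.125,0,0,-0.167,0,0,0,0,0,0,0,0,0,0,0,0,0,0,0,0,0,0,0,0,0,0,0]' | egrep 'posi|force'
python3 - <<'E'
from plan import *
f=np.load('bed.npz');O,B=f['O'],f['B'];T=lambda x,y,z:O+B@np.array([x,y,z])
g=T(.141,-.0325,.005);q=frame([0,0,-1],yaw(3.0));d=np.array([0,0,1.])
plan([(g-d*.019,q)],grip=0.)
E
```

```text
position: [0.5491, -0.2872, 0.2202]
contact_force: [-0.2, -1.4, 0.9]
grasp_force: 0.0
position: [0.5755, -0.272, 0.2262]
contact_force: [-0.1, -0.9, -0.7]
grasp_force: 0.0
t 16.3 at [ 0.5755 -0.272   0.2262]
-> [ 0.604 -0.261  0.119] rows 3 turn deg 5.4
0.054,-0.021,0.305,-0.005,-0.039,0.002,0
0.063,-0.022,0.303,-0.005,-0.039,0.002,0
0.072,-0.024,0.301,-0.005,-0.039,0.002,0
```

```bash

python3 -m inch '[0.12,-0.05,0,-0.008,-0.06,0.003,0,0.1,-0.04,0.08,-0.008,-0.06,0.003,0,0,0,0.2,0,0,0,0,0,0,0,0,0,0,0,0,0,0,0,0,0,0]' | egrep 'posi|force'
python3 - <<'E'
from plan import *
f=np.load('bed.npz');O,B=f['O'],f['B'];T=lambda x,y,z:O+B@np.array([x,y,z])
g=T(.141,-.0325,.005);q=frame([0,0,-1],yaw(3.0));d=np.array([0,0,1.])
plan([(g-d*.019,q)],grip=0.,step=.04);print(r.get_state()['q'].round(2))
E
```

```text
position: [0.601, -0.2605, 0.1973]
contact_force: [-0.5, -1.0, 1.1]
grasp_force: 0.0
t 16.8 at [ 0.601  -0.2605  0.1973]
-> [ 0.604 -0.261  0.119] rows 2 turn deg 0.1
0.013,0.004,0.327,0,-0.001,-0.001,0
0.013,0.005,0.327,0,-0.001,-0.001,0
[-0.09  0.4   0.57  1.52 -0.22  1.29 -1.01]
```

```bash

python3 -m inch '[0.02,0,0.22,0,0,0,0,0,0,0.22,0,0,0,0,0,0,0.21,0,0,0,0,0,0,0,0,0,0,0,0,0,0,0,0,0,0]' 80| egrep 'posi|force'
python3 -m inch '[0,0,0,0,0,0,-1,0,0,0,0,0,0,-1,0,0,0,0,0,0,-1,0,0,0,0,0,0,-1,0,0,0,0,0,0,-1]' 
python3 -m inch '[0,0,-0.05,0,0,0,-1,0,0,-0.1,0,0,0,-1,0,0,-0.3,0,0,0,-1,0,0,-0.4,0,0,0,-1,0,0,-0.4,0,0,0,-1]'
python3 -m inch '[0,0,0,0,0,0,-1,0,0,0,0,0,0,-1]' | egrep 'posi|force|ori'
python3 - <<'E'
from plan import *
s=r.get_state();p=np.array(s['position']);Q=R.from_quat(s['orientation'])
for n in ('side','scene'):
    im,d=read_camera(n);X=pts(n,d);L=Q.inv().apply((X-p).reshape(-1,3)).reshape(X.shape)
    # fork legs region: below (z_tool>0), behind (x<-.02)
    k=(d>0)&(L[...,0]<-.025)&(L[...,0]>-.15)&(abs(L[...,1])<.06)&(L[...,2]>-.03)&(L[...,2]<.12)&(im.min(-1)>30)
    k&=abs(L[...,0]+L[...,2]+.019)<.03
    Y=L[k]
    a=np.polyfit(Y[:,0],Y[:,2],1);u=np.array([.7071,0,-.7071]);v=np.array([-.7071,0,-.7071])
    Z=Y-[0,0,-.019];al=Z@u;no=Z@v
    print(n,len(Y),'slope',a,'along',np.percentile(al,[1,2,98]).round(4),'norm',np.percentile(no,[2,25,50,75,98]).round(4),'normfit slope',np.polyfit(al,no,1),'y',np.percentile(Y[:,1],[1,99]).round(4))
    if n=='side': cv2.imwrite('pics/s5.png',im)
E
```

```text
position: [0.605, -0.2602, 0.1207]
contact_force: [0.8, 0.7, -0.1]
grasp_force: 0.0
t: 17.8
position: [0.6061, -0.2604, 0.1213]
orientation: [1.0, 0.027, 0.002, 0.001]
contact_force: [-0.8, -0.5, 7.9]
gripper_width: 0.238
grasp_force: 78.2
t: 18.3
position: [0.6044, -0.2584, 0.2712]
orientation: [1.0, 0.027, 0.001, -0.0]
contact_force: [1.2, -0.8, -0.4]
gripper_width: 0.239
grasp_force: 79.0
position: [0.6054, -0.259, 0.2708]
orientation: [1.0, 0.027, 0.002, 0.0]
contact_force: [-0.6, -0.3, -1.6]
grasp_force: 79.2
side 558 slope [-1.00548953 -0.02219999] along [-0.1427 -0.141  -0.0333] norm [-0.0054 -0.0004  0.0033  0.0046  0.006 ] normfit slope [0.01316868 0.00314526] y [-0.0334  0.0341]
scene 148 slope [-1.0213964  -0.01180396] along [-0.1441 -0.144  -0.0348] norm [-0.0078 -0.007  -0.0064 -0.0059  0.0021] normfit slope [ 0.01508143 -0.0046516 ] y [-0.0317  0.0315]
```

View pics/s5.png

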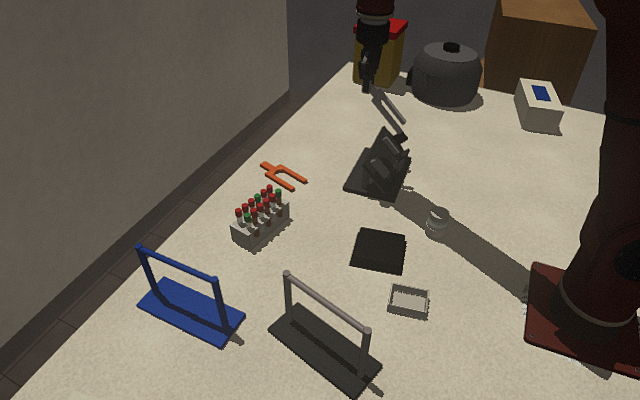

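The side view shows the fork gripped by the stem at (390,105), pitched 45°, and the jaw left open. Now I'll carry it to the rail at (325,320).

```bash
cat > rail.py <<'E'
from plan import *
C=np.array([.4784,.2895,0]);RX=yaw(-17.0)
def tcp(seatz,rx=0.,psi=-14.,dy=0.):
    h=yaw(psi);z=np.array([0,0,1.]);q=frame(h-z,h+z)
    seat=C+RX*rx+np.cross([0,0,1],RX)*dy+z*seatz
    return seat-q.apply([-.0336,0,.0146]),q
E
python3 - <<'E'
from rail import *
plan([tcp(.285)],grip=-1,step=.035)
E
```

```text
t 18.6 at [ 0.6045 -0.2584  0.268 ]
-> [0.491 0.286 0.319] rows 16 turn deg 48.0
-0.043,-0.286,-0.027,-0.009,0.062,0.023,-1
-0.047,-0.285,-0.031,-0.009,0.062,0.023,-1
-0.05,-0.284,-0.035,-0.009,0.062,0.023,-1
-0.054,-0.283,-0.04,-0.009,0.062,0.023,-1
-0.057,-0.282,-0.045,-0.009,0.062,0.023,-1
-0.059,-0.28,-0.05,-0.009,0.062,0.023,-1
-0.062,-0.279,-0.055,-0.009,0.062,0.023,-1
-0.064,-0.278,-0.06,-0.009,0.062,0.023,-1
-0.066,-0.276,-0.065,-0.009,0.062,0.023,-1
-0.067,-0.274,-0.07,-0.009,0.062,0.023,-1
-0.069,-0.272,-0.075,-0.009,0.062,0.023,-1
-0.07,-0.271,-0.081,-0.009,0.062,0.023,-1
-0.07,-0.269,-0.086,-0.009,0.062,0.023,-1
-0.071,-0.267,-0.092,-0.009,0.062,0.023,-1
-0.071,-0.265,-0.097,-0.009,0.062,0.023,-1
-0.071,-0.263,-0.102,-0.009,0.062,0.023,-1
```

```bash

python3 -m inch '[-0.04,-0.28,-0.08,-0.009,0.062,0.023,-1,-0.05,-0.28,-0.08,-0.009,0.062,0.023,-1,-0.05,-0.28,-0.08,-0.009,0.062,0.023,-1,-0.05,-0.28,-0.06,-0.009,0.062,0.023,-1,-0.06,-0.28,-0.06,-0.009,0.062,0.023,-1]' | egrep 'posi|force'
python3 -m inch '[-0.06,-0.28,-0.06,-0.009,0.062,0.023,-1,-0.06,-0.28,-0.06,-0.009,0.062,0.023,-1,-0.06,-0.28,-0.06,-0.009,0.062,0.023,-1,-0.07,-0.28,-0.07,-0.009,0.062,0.023,-1,0,0,0,0,0,0,-1]' | egrep 'posi|force'
python3 - <<'E'
from rail import *
plan([tcp(.285)],grip=-1,step=.035);print(r.get_state()['q'].round(2))
E
```

```text
position: [0.5673, -0.0896, 0.3053]
contact_force: [-0.0, 0.6, -1.1]
grasp_force: 79.1
position: [0.5375, 0.0517, 0.3203]
contact_force: [0.3, 0.6, -1.9]
grasp_force: 79.1
t 19.6 at [0.5375 0.0517 0.3203]
-> [0.491 0.286 0.319] rows 7 turn deg 21.0
-0.074,-0.271,-0.042,-0.01,0.062,0.023,-1
-0.077,-0.27,-0.048,-0.01,0.062,0.023,-1
-0.079,-0.268,-0.054,-0.01,0.062,0.023,-1
-0.081,-0.266,-0.06,-0.01,0.062,0.023,-1
-0.083,-0.264,-0.066,-0.01,0.062,0.023,-1
-0.085,-0.262,-0.072,-0.01,0.062,0.023,-1
-0.086,-0.26,-0.078,-0.01,0.062,0.023,-1
[-0.52 -0.24  0.17  1.95  0.29  1.05 -2.12]
```

```bash
python3 - <<'E'
from rail import *
plan([tcp(.285,psi=-5)],grip=-1,step=.035)
E
```

```text
t 19.6 at [0.5375 0.0517 0.3203]
-> [0.492 0.288 0.319] rows 7 turn deg 19.8
-0.074,-0.274,-0.042,0.006,0.062,0,-1
-0.072,-0.274,-0.044,0.006,0.062,0,-1
-0.07,-0.274,-0.046,0.006,0.062,0,-1
-0.067,-0.275,-0.048,0.006,0.062,0,-1
-0.065,-0.275,-0.05,0.006,0.062,0,-1
-0.062,-0.275,-0.052,0.006,0.062,0,-1
-0.059,-0.276,-0.053,0.006,0.062,0,-1
```

```bash

python3 -m inch '[-0.07,-0.27,-0.04,0.006,0.062,0,-1,-0.07,-0.27,-0.04,0.006,0.062,0,-1,-0.07,-0.27,-0.045,0.006,0.062,0,-1,-0.07,-0.27,-0.05,0.006,0.062,0,-1,-0.065,-0.27,-0.05,0.006,0.062,0,-1]' | egrep 'posi|force'
python3 -m inch '[-0.06,-0.27,-0.05,0.006,0.062,0,-1,-0.06,-0.27,-0.05,0.006,0.062,0,-1,0,0,0,0,0,0,-1,0,0,0,0,0,0,-1]' | egrep 'posi|force'
python3 - <<'E'
from rail import *
plan([tcp(.285,psi=-5)],grip=-1,step=.035);print(r.get_state()['q'].round(2))
E
```

```text
position: [0.5084, 0.2064, 0.3201]
contact_force: [-0.5, 0.8, 0.9]
grasp_force: 79.2
position: [0.5063, 0.2246, 0.3275]
contact_force: [0.1, -0.6, -1.2]
grasp_force: 79.2
t 20.5 at [0.5063 0.2246 0.3275]
-> [0.492 0.288 0.319] rows 2 turn deg 4.0
-0.09,-0.258,-0.032,0.009,0.043,-0.009,-1
-0.087,-0.258,-0.033,0.009,0.043,-0.009,-1
[-0.1  -0.28 -0.62  2.04  0.47  0.88 -2.65]
```

```bash
python3 - <<'E'
from rail import *
s=r.get_state();Q=R.from_quat(s['orientation']);print('fork up',Q.apply([.7071,0,-.7071]).round(3),'h',Q.apply([.7071,0,.7071]).round(3))
plan([(np.array([.515,.22,.325]),tcp(.285,psi=8)[1]),tcp(.285,rx=.035,psi=8)],grip=-1,step=.03,ang=7)
E
```

```text
fork up [ 0.067 -0.007  0.998] h [ 0.992 -0.107 -0.067]
t 20.5 at [0.5063 0.2246 0.3275]
-> [0.515 0.22  0.325] rows 3 turn deg 14.7
0.014,0.01,0.022,0.072,0.028,-0.077,-1
0.013,0.012,0.022,0.072,0.028,-0.077,-1
0.012,0.014,0.021,0.072,0.028,-0.077,-1
-> [0.525 0.281 0.319] rows 3 turn deg 0.0
0.025,-0.164,0.048,0,0,0,-1
0.025,-0.164,0.048,0,0,0,-1
0.025,-0.164,0.048,0,0,0,-1
```

```bash

python3 -m inch '[0.014,0.01,0.02,0.072,0.028,-0.077,-1,0.014,0.01,0.02,0.072,0.028,-0.077,-1,0.014,0.01,0.02,0.072,0.028,-0.077,-1,0,0,0,0,0,0,-1,0,0,0,0,0,0,-1]' | egrep 'posi|force'
python3 -c "
from h import *
print(r.get_state()['q'].round(3))"
python3 -m inch '[0.025,-0.16,0.05,0,0,0,-1,0.025,-0.16,0.05,0,0,0,-1,0.025,-0.16,0.05,0,0,0,-1,0,0,0,0,0,0,-1,0,0,0,0,0,0,-1]' | egrep 'posi|force'
python3 - <<'E'
from rail import *
plan([tcp(.285,rx=.035,psi=8)],grip=-1,step=.035);s=r.get_state();print(s['q'].round(3))
Q=R.from_quat(s['orientation']);print('fork up',Q.apply([.7071,0,-.7071]).round(3),'h',Q.apply([.7071,0,.7071]).round(3))
E
```

```text
position: [0.5139, 0.2234, 0.3261]
contact_force: [-0.6, 0.5, -1.1]
grasp_force: 79.2
[-0.233 -0.363 -0.402  2.156  0.365  0.651 -2.306]
position: [0.5248, 0.2837, 0.32]
contact_force: [0.8, -0.4, -1.7]
grasp_force: 79.2
t 21.5 at [0.5248 0.2837 0.32  ]
-> [0.525 0.281 0.319] rows 1 turn deg 0.3
-0.005,0.022,0.005,-0.005,0,0.003,-1
[-0.179 -0.254 -0.566  2.082  0.489  0.671 -2.495]
fork up [ 0.    -0.001  1.   ] h [0.99  0.143 0.   ]
```

In reach. I'll check the hanging fork's position relative to the bar before lowering.

```bash
cat > seerail.py <<'E'
from rail import *
A=np.stack([RX,np.cross([0,0,1],RX),[0,0,1.]],1)
def seerail(tag=None):
    for n in ('side','scene'):
        im,d=read_camera(n);L=(pts(n,d)-C)@A;x,y,z=L[...,0],L[...,1],L[...,2]
        g=(d>0)&(abs(x)<.075)&(im.min(-1)>45)&(abs(y)<.06)
        for lo,hi in [(.08,.13),(.17,.18),(.19,.21),(.2,.25),(.25,.27)]:
            k=g&(z>lo)&(z<hi)
            if k.sum()>8:
                Y=L[k];print(n,(lo,hi),k.sum(),'x',np.percentile(Y[:,0],[3,50,97]).round(4),'y',np.percentile(Y[:,1],[3,97]).round(4),'z',np.percentile(Y[:,2],[2,98]).round(4))
        if tag and n=='side': cv2.imwrite(f'pics/{tag}.png',cv2.resize(im[170:400,230:430],None,fx=3,fy=2.6))
E
python3 - <<'E'
from seerail import *
seerail('s6')
E
```

```text
side (0.19, 0.21) 127 x [0.0173 0.0253 0.047 ] y [-0.0262  0.0308] z [0.1915 0.2095]
side (0.2, 0.25) 342 x [0.0174 0.0252 0.0469] y [-0.0259  0.0307] z [0.2012 0.2489]
side (0.25, 0.27) 138 x [0.0169 0.0245 0.045 ] y [-0.0261  0.0314] z [0.2503 0.2694]
scene (0.19, 0.21) 121 x [0.0233 0.0432 0.0526] y [-0.0292  0.0314] z [0.1905 0.2094]
scene (0.2, 0.25) 326 x [0.0233 0.0433 0.0526] y [-0.0291  0.0316] z [0.2009 0.2494]
scene (0.25, 0.27) 136 x [0.024  0.0453 0.0525] y [-0.0287  0.0317] z [0.2508 0.2694]
```

View pics/s6.png

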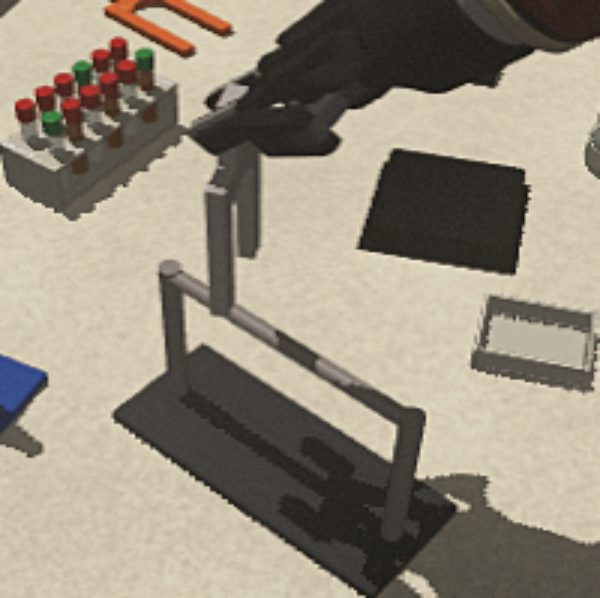

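The fork hangs upright over the bar at crop (235,250) with one leg on each side, centred to about 2 mm. Lowering.

```bash

python3 -m inch '[-0.2,0.013,0.2,0,0,0,-1,-0.2,0,0.2,0,0,0,-1,-0.17,0,0.17,0,0,0,-1,-0.08,0,0.08,0,0,0,-1,0,0,0,0,0,0,-1]' | egrep 'posi|force'
python3 -m inch '[0,0,0,0,0,0,-1,0,0,0,0,0,0,-1]' | egrep 'posi|force'
python3 - <<'E'
from seerail import *
plan([tcp(.157,rx=.035,psi=8)],grip=-1,step=.035);s=r.get_state();print(s['q'].round(3))
Q=R.from_quat(s['orientation']);print('fork up',Q.apply([.7071,0,-.7071]).round(3))
seerail()
E
```

```text
position: [0.5257, 0.2785, 0.2253]
contact_force: [-0.2, -0.4, -1.0]
grasp_force: 79.1
position: [0.5257, 0.282, 0.2283]
contact_force: [0.6, 1.0, -1.3]
grasp_force: 79.2
t 22.3 at [0.5257 0.282  0.2283]
-> [0.525 0.281 0.191] rows 2 turn deg 0.4
-0.112,0.003,0.107,-0.003,-0.004,0.002,-1
-0.112,0.003,0.107,-0.003,-0.004,0.002,-1
[ 0.307 -0.217 -1.027  2.199  0.588  0.456 -2.654]
fork up [-0.005 -0.002  1.   ]
side (0.08, 0.13) 109 x [0.0194 0.0242 0.0476] y [-0.0311  0.0295] z [0.0992 0.1295]
side (0.17, 0.18) 47 x [0.0186 0.0236 0.0439] y [-0.0253  0.03  ] z [0.1703 0.1798]
side (0.19, 0.21) 142 x [0.0193 0.0256 0.0366] y [-0.0119  0.0299] z [0.1907 0.2099]
side (0.2, 0.25) 205 x [0.02   0.0296 0.0525] y [-0.0082  0.029 ] z [0.2011 0.2488]
side (0.25, 0.27) 126 x [-0.0009  0.0355  0.0464] y [-0.0173  0.0188] z [0.2512 0.265 ]
scene (0.08, 0.13) 111 x [0.0252 0.0496 0.0548] y [-0.0296  0.0289] z [0.0973 0.1286]
scene (0.17, 0.18) 58 x [0.0254 0.0397 0.0543] y [-0.029   0.0312] z [0.1706 0.1799]
scene (0.19, 0.21) 204 x [0.0253 0.043  0.0536] y [-0.0287  0.0301] z [0.1903 0.2096]
scene (0.2, 0.25) 309 x [0.0254 0.0417 0.0559] y [-0.0272  0.0285] z [0.201  0.2492]
scene (0.25, 0.27) 138 x [-0.0022  0.0318  0.0457] y [-0.0516  0.0259] z [0.2505 0.2693]
```

```bash
cat >> rail.py <<'E'
def tcp2(seatz,rx=0.,psi=0.,th=0.,dy=0.):
    h=yaw(psi);z=np.array([0,0,1.]);t=np.radians(th)
    u=np.cos(t)*z+np.sin(t)*h;w=np.cos(t)*h-np.sin(t)*z
    q=frame(w-u,w+u);seat=C+RX*rx+np.cross([0,0,1],RX)*dy+z*seatz
    return seat-q.apply([-.0336,0,.0146]),q
E
python3 - <<'E'
from rail import *
plan([tcp2(.194,.035,13,12),tcp2(.165,.035,13,12)],grip=-1,ang=5,step=.02)
E
```

```text
t 22.4 at [0.5251 0.283  0.228 ]
-> [0.532 0.284 0.225] rows 3 turn deg 13.1
0.006,0,0.02,0.021,-0.091,-0.027,-1
0.007,0.001,0.019,0.021,-0.091,-0.027,-1
0.009,0.001,0.019,0.021,-0.091,-0.027,-1
-> [0.532 0.284 0.196] rows 2 turn deg 0.0
-0.066,0,0.101,0,0,0,-1
-0.066,0,0.101,0,0,0,-1
```

```bash

python3 -m inch '[0.006,0,0.02,0.021,-0.09,-0.027,-1,0.007,0,0.02,0.021,-0.09,-0.027,-1,0.009,0,0.02,0.021,-0.09,-0.027,-1,0,0,0,0,0,0,-1,0,0,0,0,0,0,-1]' | egrep 'posi|force'
python3 - <<'E'
from rail import *
plan([tcp2(.165,.035,13,12)],grip=-1,ang=5,step=.02);s=r.get_state();print(s['q'].round(3))
E
```

```text
position: [0.5315, 0.2841, 0.2232]
contact_force: [-0.5, 0.7, -2.0]
grasp_force: 79.2
t 22.9 at [0.5315 0.2841 0.2232]
-> [0.532 0.284 0.196] rows 2 turn deg 0.2
-0.063,0.001,0.097,0.001,-0.002,0,-1
-0.063,0.001,0.097,0.001,-0.002,0,-1
[ 0.159 -0.086 -0.826  2.053  0.304  0.642 -2.225]
```

```bash

python3 -m inch '[-0.06,0,0.1,0,0,0,-1,-0.06,0,0.1,0,0,0,-1,0,0,0,0,0,0,-1,0,0,0,0,0,0,-1]' | egrep 'posi|force'
python3 -m inch '[-0.01,0,0.016,0,0,0,-1,0,0,0,0,0,0,-1]' | egrep 'posi|force'
python3 -m inch '[-0.01,0,0.016,0,0,0,-1,0,0,0,0,0,0,-1]' | egrep 'posi|force'
python3 -m inch '[-0.01,0,0.016,0,0,0,-1,0,0,0,0,0,0,-1]' | egrep 'posi|force'
python3 - <<'E'
from rail import *
plan([tcp2(.157,.035,13,12)],grip=-1,ang=5,step=.02);s=r.get_state();print(s['q'].round(3))
E
```

```text
position: [0.5322, 0.2835, 0.1953]
contact_force: [-0.1, -0.0, -0.5]
grasp_force: 79.2
position: [0.533, 0.2834, 0.1935]
contact_force: [-0.6, -0.1, -0.7]
grasp_force: 79.2
position: [0.533, 0.2832, 0.1907]
contact_force: [-0.3, -0.4, -2.3]
grasp_force: 79.2
position: [0.5333, 0.2835, 0.1888]
contact_force: [-1.0, -0.4, 0.5]
grasp_force: 79.8
t 23.9 at [0.5333 0.2835 0.1888]
-> [0.532 0.284 0.188] rows 1 turn deg 0.2
-0.017,-0.006,0.002,0.002,-0.003,-0.001,-1
[ 0.166 -0.031 -0.855  2.092  0.419  0.586 -2.335]
```

```bash

python3 -m inch '[-0.008,0,0.012,0,0,0,-1,0,0,0,0,0,0,-1]' | egrep 'posi|force'
python3 -m inch '[-0.008,0,0.012,0,0,0,-1,0,0,0,0,0,0,-1]' | egrep 'posi|force'
python3 - <<'E'
from rail import *
s=r.get_state();print(s['q'].round(3))
Q=R.from_quat(s['orientation']);seat=s['position']+Q.apply([-.0336,0,.0146]);print('seat',seat-C)
t5=tcp2(.1,.035,13,5);plan([(seat-t5[1].apply([-.0336,0,.0146]),t5[1])],grip=-1,ang=5)
E
```

```text
position: [0.534, 0.2838, 0.1884]
contact_force: [-2.7, -1.5, 9.2]
grasp_force: 80.7
position: [0.5348, 0.2842, 0.1881]
contact_force: [-5.7, -4.0, 17.9]
grasp_force: 81.8
[ 0.166 -0.027 -0.857  2.093  0.433  0.581 -2.347]
seat [ 0.03685551 -0.00983225  0.15744632]
t 24.3 at [0.5348 0.2842 0.1881]
-> [0.531 0.283 0.19 ] rows 2 turn deg 6.6
-0.008,0,-0.016,0.001,0.074,0,-1
-0.007,0,-0.016,0.001,0.074,0,-1
```

```bash

python3 -m inch '[0.002,0,-0.028,0.001,0.074,0,-1,0.002,0,-0.024,0.001,0.074,0,-1,0,0,0,0,0,0,-1,0,0,0,0,0,0,-1]' | egrep 'posi|force'
python3 - <<'E'
from seerail import *
s=r.get_state();print(s['q'].round(3))
Q=R.from_quat(s['orientation']);seat=s['position']+Q.apply([-.0336,0,.0146]);print('seat rail',A.T@(seat-C),'up',Q.apply([.7071,0,-.7071]).round(3));seerail()
E
```

```text
position: [0.5299, 0.2825, 0.1906]
contact_force: [-0.9, 0.5, 0.4]
grasp_force: 79.4
[ 0.178 -0.097 -0.881  2.186  0.56   0.456 -2.506]
seat rail [3.69772881e-02 1.24432569e-04 1.57936212e-01] up [0.09  0.021 0.996]
side (0.08, 0.13) 193 x [0.0135 0.0192 0.0455] y [-0.0305  0.0251] z [0.0805 0.1287]
side (0.17, 0.18) 96 x [0.0209 0.0295 0.0374] y [-0.0031  0.0281] z [0.1705 0.1782]
side (0.19, 0.21) 43 x [0.04   0.0475 0.0627] y [-0.0049  0.0248] z [0.1952 0.2091]
side (0.2, 0.25) 200 x [-0.0157  0.0419  0.0579] y [-0.027   0.0273] z [0.201  0.2466]
side (0.25, 0.27) 115 x [-0.04   -0.0301  0.0332] y [-0.0455  0.032 ] z [0.2523 0.2697]
scene (0.08, 0.13) 195 x [0.0208 0.0479 0.0543] y [-0.0333  0.0249] z [0.0812 0.1291]
scene (0.17, 0.18) 79 x [0.0247 0.0456 0.0581] y [-0.0263  0.0262] z [0.1705 0.1797]
scene (0.19, 0.21) 94 x [0.0358 0.0495 0.0636] y [-0.0219  0.0253] z [0.1923 0.2099]
scene (0.2, 0.25) 253 x [0.0004 0.0422 0.0609] y [-0.0348  0.0331] z [0.2011 0.2477]
scene (0.25, 0.27) 51 x [-0.026  -0.0132  0.0341] y [-0.0586  0.0386] z [0.2504 0.2699]
```

```bash

python3 -m inch '[0,0,0,0,0,0,-0.45,0,0,0,0,0,0,-0.4,0,0,0,0,0,0,-0.3,0,0,0,0,0,0,-0.2,0,0,0,0,0,0,-0.1]' | egrep 'posi|force|wid'
python3 -m inch '[0,0,0,0,0,0,-0.1,0,0,0,0,0,0,-0.1,0,0,0,0,0,0,-0.1,0,0,0,0,0,0,-0.1]' | egrep 'posi|force|wid'
python3 -m inch '[0,0,-0.05,0,0,0,-0.1,0,0,-0.1,0,0,0,-0.1,0,0,-0.2,0,0,0,-0.1,0,0,-0.3,0,0,0,-0.1,0,0,-0.3,0,0,0,-0.1]' | egrep 'posi|force|wid'
python3 - <<'E'
from seerail import *
seerail('s7');print(r.get_state()['q'].round(2))
E
```

```text
position: [0.53, 0.2826, 0.1905]
contact_force: [0.7, 0.9, 0.9]
gripper_width: 0.449
grasp_force: 0.0
position: [0.5299, 0.2826, 0.1905]
contact_force: [0.5, 0.1, 0.4]
gripper_width: 0.45
grasp_force: 0.0
position: [0.4585, 0.2657, 0.2782]
contact_force: [-26.7, -27.2, 40.8]
gripper_width: 0.45
grasp_force: 0.0
side (0.08, 0.13) 168 x [0.0182 0.0241 0.0482] y [-0.0258  0.0304] z [0.0821 0.1294]
side (0.17, 0.18) 111 x [0.0193 0.0296 0.0492] y [-0.0278  0.0265] z [0.1702 0.1795]
side (0.19, 0.21) 60 x [0.0283 0.0326 0.0364] y [-0.0101  0.0088] z [0.1912 0.2096]
side (0.2, 0.25) 122 x [0.0283 0.0351 0.0443] y [-0.014   0.0075] z [0.2007 0.2196]
scene (0.08, 0.13) 171 x [0.0262 0.053  0.0585] y [-0.0283  0.0276] z [0.081 0.129]
scene (0.17, 0.18) 85 x [0.0213 0.0426 0.0536] y [-0.0264  0.0277] z [0.1701 0.1795]
scene (0.19, 0.21) 79 x [0.037  0.0424 0.048 ] y [-0.0133  0.0102] z [0.1904 0.2093]
scene (0.2, 0.25) 90 x [0.0323 0.0417 0.0479] y [-0.0132  0.0093] z [0.2009 0.2184]
[-0.13 -0.38 -0.58  2.19  0.19  0.66 -2.2 ]
```

View pics/s7.png

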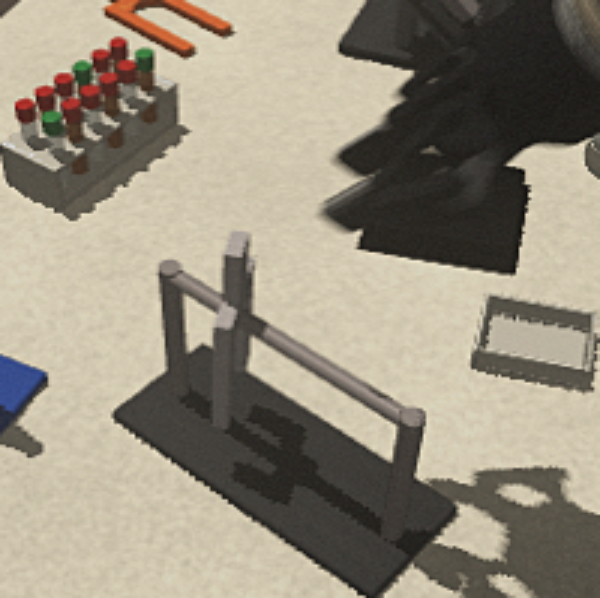

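The fork hangs on the bar at crop (235,320), stem up with one leg on each side, and the gripper is clear. I'll let it settle, check, and hand in.

```bash

python3 -m inch '[0,0,0,0,0,0,-0.1,0,0,0,0,0,0,-0.1,0,0,0,0,0,0,-0.1,0,0,0,0,0,0,-0.1,0,0,0,0,0,0,-0.1]' | egrep 't:|posi|force|wid'
python3 - <<'E'
from seerail import *
seerail()
s=r.get_state();print(s['contact_force'],s['dq'].round(3))
if np.linalg.norm(s['contact_force'])<6: print(ticket.hand_in())
E
```

```text
t: 26.8
position: [0.4597, 0.2655, 0.2774]
contact_force: [0.0, -0.6, -0.4]
gripper_width: 0.448
grasp_force: 0.0
side (0.08, 0.13) 164 x [0.0185 0.0242 0.0482] y [-0.0246  0.0307] z [0.082  0.1282]
side (0.17, 0.18) 112 x [0.0196 0.0295 0.0492] y [-0.0279  0.0267] z [0.1706 0.1795]
side (0.19, 0.21) 64 x [0.0287 0.0326 0.0367] y [-0.0101  0.0083] z [0.1907 0.2095]
side (0.2, 0.25) 121 x [0.0288 0.035  0.0441] y [-0.0144  0.0076] z [0.2012 0.2198]
scene (0.08, 0.13) 168 x [0.0264 0.053  0.0588] y [-0.0282  0.0283] z [0.0817 0.1288]
scene (0.17, 0.18) 86 x [0.022  0.0425 0.0557] y [-0.0269  0.0266] z [0.1703 0.1797]
scene (0.19, 0.21) 78 x [0.0368 0.0423 0.0477] y [-0.0128  0.0096] z [0.1904 0.2094]
scene (0.2, 0.25) 88 x [0.0331 0.0413 0.0471] y [-0.0128  0.0087] z [0.2013 0.2185]
[-0.15461769  0.29651098  0.54049157] [-0.008 -0.001  0.004 -0.002 -0.     0.003  0.   ]
the job is handed in; nothing more can be done
None
```

I laid the fork on the caliper bed, closed the jaw on it at roughly 10 N, reopened it to about 98 mm, hung the fork at rest on the bar, and handed in at about 27 s; the verdict was not shown, and the last joint sat at or about 0.004 rad past its -2.65 limit for a moment near the rail.

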